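# Rinse the used seedling pots over the jets

## Task

Wash the empty used pots on the rinse station: turn the red drain lever fully open, and turn every empty black pot over so that they all stand mouth down, flat on the station's grid, side by side. With the drain open and all the pots on the grid, turn the red feed lever fully open, let the jets run for five seconds, and shut the feed fully again; leave the drain open and the pots standing mouth down on the grid to drip. Never open the feed while the drain is not open, and do not shove or knock over the potted seedling that stands among the pots.

Things in the scene. Friction and masses are not known exactly. Their poses are not given: they have to be found in the camera images.
- pot1: empty used square pot, thin black plastic, about 45 g: 58 mm square over the rim, 48 mm at the base, 60 mm tall, walls 3 mm, sides taper 4.8 degrees. Origin: centre of the base's outer face; z runs from base out through the mouth, x and y square to the sides. Starts mouth up on the bench; can be gripped across two facing sides; lies stably on a side; may be absent (None)
- pot2: empty used square pot, thin black plastic, about 45 g: 58 mm square over the rim, 48 mm at the base, 60 mm tall, walls 3 mm, sides taper 4.8 degrees. Origin: centre of the base's outer face; z runs from base out through the mouth, x and y square to the sides. Starts mouth up on the bench; can be gripped across two facing sides; lies stably on a side; may be absent (None)
- pot3: empty used square pot, thin black plastic, about 45 g: 58 mm square over the rim, 48 mm at the base, 60 mm tall, walls 3 mm, sides taper 4.8 degrees. Origin: centre of the base's outer face; z runs from base out through the mouth, x and y square to the sides. Starts mouth up on the bench; can be gripped across two facing sides; lies stably on a side; may be absent (None)
- grid (a point): centre of the flat barred grid on the rinse station, a stainless tray fixed to the bench; on the grid's upper face, 42 mm above the bench. Station axes: x away from the robot, y left, z up (yaw varies). Grid 200 mm (x) by 300 mm (y) inside a 6 mm rim 8 mm higher than it. Two blue 25 mm pipes leave its right side (-y) to the valves, and drop into the bench at y = -300 mm
- drain_valve (a joint): drain ball valve's lever, rad: 0 = shut, lever square to the blue pipe, pointing along the station's +x; 1.571 = fully open, along the pipe, pointing to the station's -y (clockwise from above as it opens). End stops at both; stays where left; about 3 N at the tip. The drain is the nearer valve to the robot. It starts shut or a little open (0 to 0.35)
- drain_tip (a point): point on the drain lever 78 mm from its pivot, 7 mm short of its end, at mid-height (68 mm above the bench). The lever is a level red bar 14 mm wide, 20 mm tall (58 to 78 mm above the bench) on a vertical stem; the pipe (top 39 mm) and valve body (top 46 mm) lie below it
- drain_pivot (a point): the axis of the drain lever (vertical) at the lever's mid-height, 68 mm above the bench; fixed to the station (at x -60, y -235 mm from the grid's centre)
- feed_valve (a joint): feed ball valve's lever, rad: 0 = shut, lever square to the blue pipe, pointing along the station's +x; 1.571 = fully open, along the pipe, pointing to the station's -y (clockwise from above as it opens). End stops at both; stays where left; about 3 N at the tip. The feed is the valve farther from the robot. It starts shut
- feed_tip (a point): point on the feed lever 78 mm from its pivot, 7 mm short of its end, at mid-height (68 mm above the bench). The lever is a level red bar 14 mm wide, 20 mm tall (58 to 78 mm above the bench) on a vertical stem; the pipe (top 39 mm) and valve body (top 46 mm) lie below it
- feed_pivot (a point): the axis of the feed lever (vertical) at the lever's mid-height, 68 mm above the bench; fixed to the station (at x 50, y -235 mm from the grid's centre)
- seedling3: a potted seedling, a bystander: the same black pot but full of dark soil, with green blades to 160 mm above the bench and a white label; 260 g. Origin at the centre of the pot's underside, z up, standing among the used pots. Right of it, at the bench edge (y below -0.56 m, x over 0.54 m), is a fixed grey tank with blue pipes, 175 mm tall
Not all that is in view belongs to the job. What is shaped like the pot1 but yellow is not meant.

How it is judged:
On the way, in this order (a step that is already met when the one before it is completed fails the run):
1. the drain is fully open, all the used pots stand mouth down on the grid, let go and at rest, and the feed is shut (value of joint drain_valve above 1.43 rad and value of joint feed_valve below 0.13 rad and angle between each of pot1, pot2, pot3's own z axis and vertical above 2.97 rad and z of pot1 in the frame of grid between 0.052 and 0.068 m and x of pot1 in the frame of grid between -0.085 and 0.085 m and y of pot1 in the frame of grid between -0.135 and 0.135 m and z of pot2 in the frame of grid between 0.052 and 0.068 m and x of pot2 in the frame of grid between -0.085 and 0.085 m and y of pot2 in the frame of grid between -0.135 and 0.135 m and z of pot3 in the frame of grid between 0.052 and 0.068 m and x of pot3 in the frame of grid between -0.085 and 0.085 m and y of pot3 in the frame of grid between -0.135 and 0.135 m and linear speed of each of pot1, pot2, pot3 below 0.03 m/s and angular speed of each of pot1, pot2, pot3 below 0.3 rad/s and contact force between each of pot1, pot2, pot3 and the fingers below 0.1 N), for 0.2 s.
2. the feed is fully open and runs for 4 s with the drain open and all the pots mouth down on the grid (value of joint each of feed_valve, drain_valve above 1.43 rad and angle between each of pot1, pot2, pot3's own z axis and vertical above 2.97 rad and z of pot1 in the frame of grid between 0.052 and 0.068 m and x of pot1 in the frame of grid between -0.085 and 0.085 m and y of pot1 in the frame of grid between -0.135 and 0.135 m and z of pot2 in the frame of grid between 0.052 and 0.068 m and x of pot2 in the frame of grid between -0.085 and 0.085 m and y of pot2 in the frame of grid between -0.135 and 0.135 m and z of pot3 in the frame of grid between 0.052 and 0.068 m and x of pot3 in the frame of grid between -0.085 and 0.085 m and y of pot3 in the frame of grid between -0.135 and 0.135 m), for 4 s.
At the end, for the whole second after the job is handed in: feed shut (under 0.13 rad), drain open (over 1.43 rad), every used pot mouth down within 10 degrees, its rim on the grid (base 52 to 68 mm above it) with its centre within 85 mm (x) and 135 mm (y) of the grid's centre, throughout (value of joint feed_valve below 0.13 rad and value of joint drain_valve above 1.43 rad and angle between each of pot1, pot2, pot3's own z axis and vertical above 2.97 rad and z of pot1 in the frame of grid between 0.052 and 0.068 m and x of pot1 in the frame of grid between -0.085 and 0.085 m and y of pot1 in the frame of grid between -0.135 and 0.135 m and z of pot2 in the frame of grid between 0.052 and 0.068 m and x of pot2 in the frame of grid between -0.085 and 0.085 m and y of pot2 in the frame of grid between -0.135 and 0.135 m and z of pot3 in the frame of grid between 0.052 and 0.068 m and x of pot3 in the frame of grid between -0.085 and 0.085 m and y of pot3 in the frame of grid between -0.135 and 0.135 m); the robot touches nothing.
It fails at once if the feed is opened (over 0.5 rad) while the drain is not (under 1.2 rad) (value of joint feed_valve above 0.5 rad and value of joint drain_valve below 1.2 rad).
It fails at once if the potted seedling among the pots is shoved more than 40 mm or tipped more than 25 degrees (distance of seedling3 from where it was at the start of the episode above 0.04 m or angle between seedling3's own z axis and vertical above 0.44 rad).
Of pot1, pot2, pot3 only 2 to 3 are there at a start; the rules pass over those that are not, and their reading is None.
At some moment in a run one of pot1, pot2, pot3 may be knocked a few centimetres aside while the robot is not near it.
Once in a run the grip may slacken for a moment while it holds something.
It also fails if it takes over 210 s, if anything falls off the work surface, if the arm or the gripper's body presses on something with over 40 N, if the wrist force passes 120 N, or if a joint passes its speed limit or range.

## Robot

A 7-joint arm with a two-finger parallel gripper is mounted at the origin on the work surface. World frame = base frame: x ahead of the robot, y to its left, z up, the work surface at z = 0. Lengths are in m, angles in rad, forces in N, time in s.
With the tool pointing down it reaches from about 0.35 to 0.9 m from the base axis. Payload 8.1 kg.
Tool frame: the origin (TCP) lies at the very end of the fingers, on their centre line; the grasp point (between the pads) lies grip_point_offset behind it (grip_point_offset is the distance from the TCP to the grasp point, in m); z points along the fingers, y is the direction in which the jaws open and shut (so a half turn about z gives the same grasp; the last joint's range is limited). The gripper opens to 92 mm and grips with 3 to 60 N. Pads are 19 mm wide; open, the fingers measure 130 mm over their backs; the gripper's body (75 mm by 190 mm) begins 47 mm behind the grasp point.
Start: joints at [-1.409, 0.434, 0.025, 1.573, -0.012, 1.134, -0.075], TCP at [0.164, 0.603, 0.227] pointing down, gripper open.
Joint ranges: [-2.62, 2.62], [-0.44, 2.09], [-1.27, 1.32], [0.08, 2.57], [-1.32, 4.46], [0.12, 2], [-2.74, 2.74]. Speed limits (rad/s): [2.22, 2.22, 3.01, 3.01, 3.14, 3.14, 3.14].

## Interface

Orientations are given as a rotation vector (axis times angle).
In Python, from cell import * gives the robot as it stands.
- The arm moves only by the tool drive_tool, never from a script. Its argument "increments" is a list of rows, each an object of numbers: "grip": the gripper's target within -1 to 1 (shut at 1, half-way at 0, fully open at -1); "tx", "ty", "tz": the shift along the world's x, y, z normalised to -1 to 1, where 1 is 400 mm; "turn": the turn about the world's z normalised to -1 to 1, where 1 is 60 degrees. In form: [{"grip": .., "tx": .., "ty": .., "tz": .., "turn": ..}, ...]. A call has 1 to 20 rows; each row is the pose to reach, as a shift and turn from the pose measured when the call began; what a row does not reach only later rows make up. A row lasts 1/10 s, in which the tool goes at most 50 mm and 8.59 degrees, less where a joint would pass 70% of its speed; a pose out of reach is approached as far as the arm can. A call with a number of a shift or a turn outside -1 to 1 is refused whole. A call with a gripper value outside its range is refused whole. The fingers move at their own pace and stop on an object; "newtons" is the grip in N (left out, the last holds). Time passes only in rows, so rows that repeat a pose let the fingers close. It gives the time, the measured TCP pose, the force and the opening at its end, in the units of the state.
- observe(): the state, without advancing time (a new reading comes with each control period).
- get_image(name): name is "scene" or "top" or "wrist"; returns the picture (400x640x3 uint8, red, green, blue); there is no depth.
- camera_info(name): a dict with "fx", "fy", "cx", "cy" (pixels), "eye" and "rotation" of the camera in the world; the wrist camera has in their place "hand_eye" (4x4, takes a point from camera to tool coordinates, whose origin is the TCP and whose axes are the flange's). Camera axes: x right, y down, z forward; pixel columns grow to the right and rows downward; lengths in m; the calibration is good to about 2 mm. A picture is of the moment at which its call begins: read the wrist's pose just before it. camera_info takes no time and is no camera call.
- sign_off(): hands the job in, once; it reports no verdict.
The state is a dict: "clock": time; "joints": joint angles; "dq": joint speeds; "joint_efforts": joint torques, N m; "position": TCP position; "ee_rot": TCP orientation; "force": force on the tool from outside, world axes, zero at the start; "ft_torque": the same for the moment, N m; "width": opening from 0.0 (shut) to 1.0 (fully open).
Only numpy, scipy, OpenCV 4.12 (cv2) and the standard library are available. Lean on these libraries where they do the work, as an engineer would, in place of code of your own. Each camera call takes 0.05 s, during which the arm holds its last target. There are 200 camera calls.

## Working session

There is one attempt and no reset: what is moved stays moved. The work goes in short steps, Python scripts to look and compute and a tool call to move; the robot and the scene stay as the last step left them, time stands still between calls to the robot, and variables do not carry over. Pictures are saved under pics/ and viewed, about 12 in all and at most 16, crops included, and the job is handed in when it is done.

Besides the shell and the picture viewer there is one more tool, called as name([rows], argument=value, ...), one row to a line, values as JSON. drive_tool: Moves the arm, as the interface text tells. Its arguments: {"type":"object","properties":{"increments":{"type":"array","items":{"type":"object","properties":{"grip":{"type":"number"},"tx":{"type":"number"},"ty":{"type":"number"},"tz":{"type":"number"},"turn":{"type":"number"}}}},"newtons":{"type":"number"}},"required":["increments"]}

```bash
ls; mkdir -p pics
python3 - <<'E'
from cell import *
import cv2,numpy as np
s=observe();print(s['clock'],s['position'],s['ee_rot'],s['width'],s['force'])
try: print(grip_point_offset)
except Exception as e: print(e)
for n in('top','scene','wrist'):
    cv2.imwrite(f'pics/{n}0.png',get_image(n)[:,:,::-1]); 
    print(n,camera_info(n))
E
```

```text
pics
0.0 [0.16349339 0.60271082 0.22593715] [-4.14861837e-01 -3.11398745e+00  2.47287080e-03] 0.9994711150121872 [-0.49764075  0.68955612  0.10570327]
0.0188
top {'fx': 378.1359165600322, 'fy': 378.1359165600322, 'cx': 322.39115367123924, 'cy': 204.13369668937756, 'eye': array([ 0.47227383, -0.10932509,  0.83524332]), 'rotation': array([-2.10495048,  2.14085235, -0.18685956])}
scene {'fx': 480.4820005784679, 'fy': 480.4820005784679, 'cx': 326.2179395770471, 'cy': 200.75500668703407, 'eye': array([ 1.33436988, -0.13550692,  0.74543968]), 'rotation': array([-1.77226785, -1.71206502,  0.72351552])}
wrist {'fx': 335.2183054956121, 'fy': 335.2183054956121, 'cx': 316.3004734047745, 'cy': 202.08151844571557, 'hand_eye': array([[ 1.29722014e-03, -9.55091544e-01, -2.96308047e-01,
         7.98794184e-02],
       [ 9.99999158e-01,  1.25140524e-03,  3.44278463e-04,
        -1.80667795e-04],
       [ 4.19839958e-05, -2.96308244e-01,  9.55092363e-01,
        -1.56735495e-01],
       [ 0.00000000e+00,  0.00000000e+00,  0.00000000e+00,
         1.00000000e+00]])}
```

View pics/top0.png

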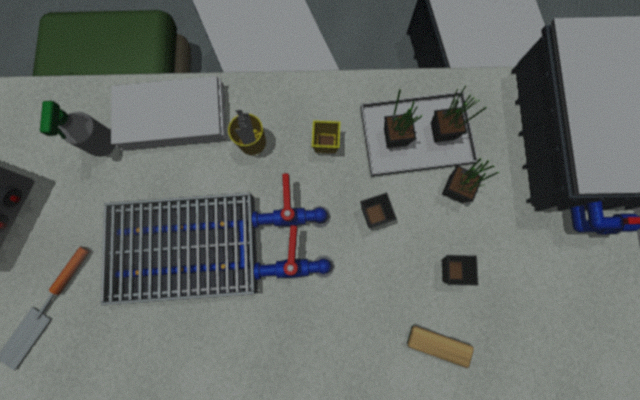

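View pics/scene0.png

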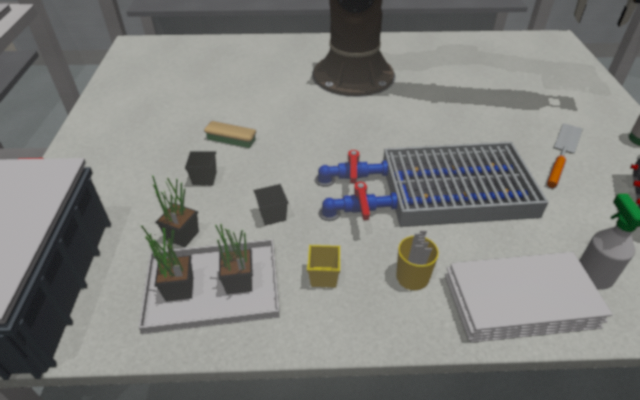

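```bash
cat > h.py <<'E'
from cell import *
import cv2,numpy as np
from scipy.spatial.transform import Rotation as R
def pose(n):
    c=camera_info(n)
    if n=='wrist':
        s=observe();M=np.eye(4);M[:3,:3]=R.from_rotvec(s['ee_rot']).as_matrix();M[:3,3]=s['position'];M=M@c['hand_eye']
        return c,M[:3,:3],M[:3,3]
    return c,R.from_rotvec(c['rotation']).as_matrix(),np.array(c['eye'])
def cast(n,px,z,P=None):
    c,Rm,e=P or pose(n);px=np.atleast_2d(np.array(px,float))
    d=np.c_[(px[:,0]-c['cx'])/c['fx'],(px[:,1]-c['cy'])/c['fy'],np.ones(len(px))]@Rm.T
    return e+d*((z-e[2])/d[:,2])[:,None]
def proj(n,pts,P=None):
    c,Rm,e=P or pose(n);q=(np.atleast_2d(pts)-e)@Rm
    return np.c_[q[:,0]/q[:,2]*c['fx']+c['cx'],q[:,1]/q[:,2]*c['fy']+c['cy']]
def blobs(m,amin=60):
    cs,_=cv2.findContours(m.astype(np.uint8),cv2.RETR_EXTERNAL,cv2.CHAIN_APPROX_NONE)
    return [c for c in cs if cv2.contourArea(c)>amin]
E
python3 - <<'E'
from h import *
im=cv2.imread('pics/top0.png');hsv=cv2.cvtColor(im,cv2.COLOR_BGR2HSV)
np.set_printoptions(precision=4,suppress=True)
print('tcp proj',proj('top',observe()['position']))
red=((hsv[...,0]<8)|(hsv[...,0]>172))&(hsv[...,1]>150)&(hsv[...,2]>80)
for c in blobs(red,30):
    r=cv2.minAreaRect(c);b=cv2.boxPoints(r);print('red',r,cast('top',b,.078)[:,:2].tolist())
roi=np.zeros(im.shape[:2],bool);roi[185:300,340:500]=1
dark=(hsv[...,2]<75)&roi
cv2.imwrite('pics/dark.png',dark*255)
for c in blobs(dark):
    r=cv2.minAreaRect(c);print('dark',r,cast('top',[r[0]],.06)[0,:2]);print(cast('top',cv2.boxPoints(r),.06)[:,:2])
# tray: eyeballed rim outer corners
print('tray',cast('top',[[106,204],[251,194],[257,301],[104,303]],.05)[:,:2])
print('seed',cast('top',[[463,183]],.06))
a=cv2.resize(im[160:320,90:340],None,fx=3,fy=3,interpolation=cv2.INTER_CUBIC)
b=cv2.resize(im[160:300,340:500],None,fx=4,fy=4,interpolation=cv2.INTER_CUBIC)
cv2.imwrite('pics/a.png',a);cv2.imwrite('pics/b.png',b)
E
```

```text
tcp proj [[-163.2263  498.9842]]
red ((290.0, 250.0), (48.0, 12.0), 90.0) [[0.5683616043706127, -0.027285266813090764], [0.5679455107231226, -0.05149475876595009], [0.47278060559377194, -0.051159782889768864], [0.47316309455122124, -0.02749801062332037]]
red ((633.5, 220.0), (6.0, 11.0), 90.0) [[0.5746737950089156, -0.7192752421255443], [0.5742920517395117, -0.7412344547113122], [0.5621752669283774, -0.7392081917414315], [0.5625530407000358, -0.7173116681808214]]
red ((287.0, 196.5), (45.0, 12.0), 90.0) [[0.6767095361516171, -0.020833270485029143], [0.6762538153370679, -0.045668788238941826], [0.5822983204117211, -0.04547322429572978], [0.5827195965166969, -0.021178561451301606]]
dark ((459.5, 269.5), (29.0, 35.0), 90.0) [ 0.4764 -0.3793]
[[ 0.5059 -0.3463]
 [ 0.5047 -0.4171]
 [ 0.4473 -0.4119]
 [ 0.4484 -0.3421]]
dark ((377.75, 211.75), (31.622774124145508, 29.409177780151367), 71.56504821777344) [ 0.597  -0.2199]
[[ 0.6196 -0.1814]
 [ 0.6384 -0.2404]
 [ 0.5747 -0.258 ]
 [ 0.5565 -0.1998]]
dark ((460.5, 194.0), (18.0, 37.0), 90.0) [ 0.6316 -0.3941]
[[ 0.6515 -0.357 ]
 [ 0.6501 -0.4344]
 [ 0.6118 -0.4309]
 [ 0.6131 -0.3542]]
tray [[0.6254 0.3538]
 [0.6416 0.0461]
 [0.4205 0.03  ]
 [0.4214 0.3399]]
seed [[ 0.655  -0.4013  0.06  ]][ WARN:0@0.078] global loadsave.cpp:1063 imwrite_ Unsupported depth image for selected encoder is fallbacked to CV_8U.
```

View pics/a.png

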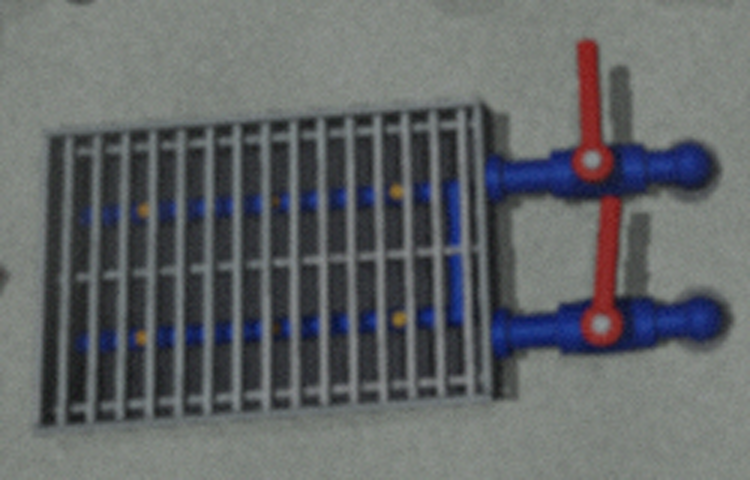

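View pics/b.png

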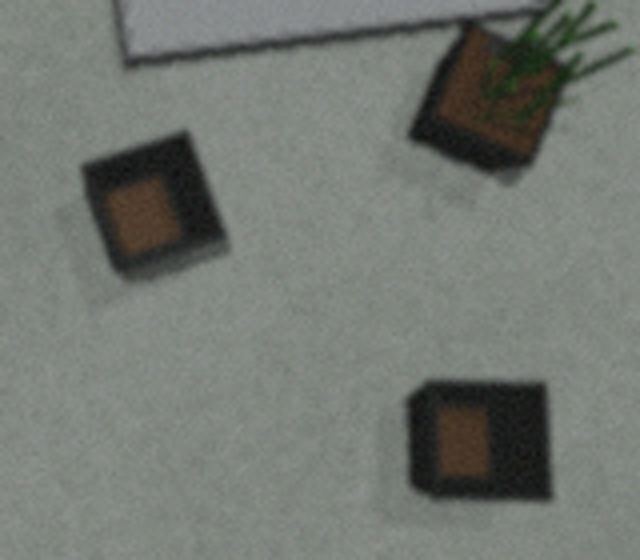

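Run:
```python
from h import *
np.set_printoptions(precision=4,suppress=True)
t=cast('top',[[106,205],[250.7,194.3],[255.7,292.3],[103.3,302.7]],.05)[:,:2]
print('tray',t,t.mean(0))
p=cast('top',[[287,213.3],[290.3,268]],.08)[:,:2];print('piv feed,drain',p)
x=p[0]-p[1];print('len',np.linalg.norm(x),'yaw from pivots',np.degrees(np.arctan2(x[1],x[0])))
for a,b in((0,1),(3,2)):
    d=t[a]-t[b];print('len',np.linalg.norm(d),'yaw',np.degrees(np.arctan2(-d[0],d[1])))
for a,b in((0,3),(1,2)):
    d=t[a]-t[b];print('len',np.linalg.norm(d),'yaw',np.degrees(np.arctan2(d[1],d[0])))
x/=np.linalg.norm(x);y=np.array([-x[1],x[0]])
print('grid from pivots',p.mean(0)+.005*x+.235*y)
for n,q in(('A',[[85,165],[187,132],[226,238],[122,268]]),('B',[[432,382],[548,382],[551,498],[432,497]])):
    q=np.array(q)/4+[340,160];w=cast('top',q,.06)[:,:2];d=np.roll(w,-1,0)-w
    print(n,w.mean(0),np.linalg.norm(d,axis=1),np.degrees(np.arctan2(d[:,1],d[:,0])))
print('wrist toolaxes',R.from_rotvec(observe()['ee_rot']).as_matrix())
# lever tips
print('tips',cast('top',np.array([[586,43],[613,200]])/3+[90,160],.078))
```

```text
tray [[0.6232 0.3536]
 [0.6409 0.0467]
 [0.4376 0.0329]
 [0.422  0.3414]] [0.5309 0.1937]
piv feed,drain [[ 0.5939 -0.0335]
 [ 0.4846 -0.0401]]
len 0.10947095957809551 yaw from pivots 3.454078253827746
len 0.30740748676504387 yaw 3.3005371344365666
len 0.30895579213045665 yaw 2.9044787408911907
len 0.20161514468494665 yaw 3.4663999767676956
len 0.203761023409805 yaw 3.897957871167542
grid from pivots [0.5301 0.1981]
A [ 0.6005 -0.2221] [0.0564 0.0589 0.0562 0.057 ] [ -72.8636 -162.7459  105.111    17.5288]
B [ 0.4756 -0.3857] [0.0586 0.0576 0.0593 0.0572] [-90.9484 176.3352  88.6134  -4.3605]
wrist toolaxes [[-0.9651  0.2618 -0.0002]
 [ 0.2618  0.9651 -0.0012]
 [-0.0001 -0.0012 -1.    ]]
tips [[ 0.6758 -0.0298  0.078 ]
 [ 0.5667 -0.0481  0.078 ]]
```

drive_tool([
  {"tx": 0.72,"ty": -0.88,"tz": 0,"turn": 0.25,"grip": 1},
  {"tx": 0.72,"ty": -0.88,"tz": 0,"turn": 0.25,"grip": 1},
  {"tx": 0.72,"ty": -0.88,"tz": 0,"turn": 0.25,"grip": 1},
  {"tx": 0.72,"ty": -0.88,"tz": 0,"turn": 0.25,"grip": 1},
  {"tx": 0.72,"ty": -0.88,"tz": 0,"turn": 0.25,"grip": 1},
  {"tx": 0.72,"ty": -0.88,"tz": 0,"turn": 0.25,"grip": 1},
  {"tx": 0.72,"ty": -0.88,"tz": 0,"turn": 0.25,"grip": 1},
  {"tx": 0.72,"ty": -0.88,"tz": 0,"turn": 0.25,"grip": 1},
  {"tx": 0.72,"ty": -0.88,"tz": 0,"turn": 0.25,"grip": 1},
  {"tx": 0.72,"ty": -0.88,"tz": 0,"turn": 0.25,"grip": 1},
  {"tx": 0.72,"ty": -0.88,"tz": 0,"turn": 0.25,"grip": 1},
])

```text
clock: 1.25
position: [0.4523, 0.2492, 0.226]
ee_rot: [-0.011, -3.142, 0.003]
force: [0.1, -0.1, 0.9]
width: 0.094
```

drive_tool([
  {"tx": 0.24,"ty": -0.64,"tz": 0,"grip": 1},
  {"tx": 0.24,"ty": -0.64,"tz": 0,"grip": 1},
  {"tx": 0.24,"ty": -0.64,"tz": 0,"grip": 1},
  {"tx": 0.24,"ty": -0.64,"tz": 0,"grip": 1},
  {"tx": 0.24,"ty": -0.64,"tz": 0,"grip": 1},
  {"tx": 0.24,"ty": -0.64,"tz": 0,"grip": 1},
  {"tx": 0.24,"ty": -0.64,"tz": 0,"grip": 1},
  {"tx": 0.24,"ty": -0.64,"tz": -0.1,"grip": 1},
  {"tx": 0.24,"ty": -0.64,"tz": -0.2,"grip": 1},
  {"tx": 0.24,"ty": -0.64,"tz": -0.3,"grip": 1},
  {"tx": 0.24,"ty": -0.64,"tz": -0.41,"grip": 1},
  {"tx": 0.24,"ty": -0.64,"tz": -0.41,"grip": 1},
])

```text
invalid input
```

Run:
```python
import numpy as np
p=np.array([.4846,-.0401])
for th in(-6,-20,-35,-50,-65,-80,-86.7,-89):
    t=np.radians(th);u=np.array([np.cos(t),np.sin(t)]);n=np.array([-u[1],u[0]])
    off=7+19*abs(n[1])+9.5*abs(n[0]);q=p+.060*u+off/1000*n;print(th,q.round(4))
```

```text
-6 [ 0.5471 -0.0196]
-20 [ 0.5506 -0.0342]
-35 [ 0.5498 -0.0516]
-50 [ 0.5435 -0.069 ]
-65 [ 0.5314 -0.0845]
-80 [ 0.5144 -0.0958]
-86.7 [ 0.5056 -0.099 ]
-89 [ 0.5025 -0.0998]
```

drive_tool([
  {"tx": 0.24,"ty": -0.64,"tz": 0,"turn": 0,"grip": 1},
  {"tx": 0.24,"ty": -0.64,"tz": 0,"turn": 0,"grip": 1},
  {"tx": 0.24,"ty": -0.64,"tz": 0,"turn": 0,"grip": 1},
  {"tx": 0.24,"ty": -0.64,"tz": 0,"turn": 0,"grip": 1},
  {"tx": 0.24,"ty": -0.64,"tz": 0,"turn": 0,"grip": 1},
  {"tx": 0.24,"ty": -0.64,"tz": 0,"turn": 0,"grip": 1},
  {"tx": 0.24,"ty": -0.64,"tz": 0,"turn": 0,"grip": 1},
  {"tx": 0.24,"ty": -0.64,"tz": -0.1,"turn": 0,"grip": 1},
  {"tx": 0.24,"ty": -0.64,"tz": -0.2,"turn": 0,"grip": 1},
  {"tx": 0.24,"ty": -0.64,"tz": -0.3,"turn": 0,"grip": 1},
  {"tx": 0.24,"ty": -0.64,"tz": -0.41,"turn": 0,"grip": 1},
  {"tx": 0.24,"ty": -0.64,"tz": -0.41,"turn": 0,"grip": 1},
])

```text
clock: 2.45
position: [0.5439, -0.0037, 0.0572]
ee_rot: [-0.006, -3.132, 0.002]
force: [-0.3, -0.9, 0.1]
width: 0.007
```

drive_tool([
  {"tx": 0.008,"ty": -0.04,"tz": 0,"turn": 0,"grip": 1},
  {"tx": 0.017,"ty": -0.076,"tz": 0,"turn": 0,"grip": 1},
  {"tx": 0.016,"ty": -0.1,"tz": 0,"turn": 0,"grip": 1},
  {"tx": 0.015,"ty": -0.12,"tz": 0,"turn": 0,"grip": 1},
  {"tx": 0.008,"ty": -0.142,"tz": 0,"turn": 0,"grip": 1},
  {"tx": 0,"ty": -0.163,"tz": 0,"turn": 0,"grip": 1},
  {"tx": -0.015,"ty": -0.183,"tz": 0,"turn": 0,"grip": 1},
  {"tx": -0.031,"ty": -0.202,"tz": 0,"turn": 0,"grip": 1},
  {"tx": -0.052,"ty": -0.217,"tz": 0,"turn": 0,"grip": 1},
  {"tx": -0.074,"ty": -0.23,"tz": 0,"turn": 0,"grip": 1},
  {"tx": -0.096,"ty": -0.238,"tz": 0,"turn": 0,"grip": 1},
  {"tx": -0.108,"ty": -0.24,"tz": 0,"turn": 0,"grip": 1},
  {"tx": -0.112,"ty": -0.24,"tz": 0,"turn": 0,"grip": 1},
  {"tx": -0.112,"ty": -0.24,"tz": 0,"turn": 0,"grip": 1},
])

```text
clock: 3.85
position: [0.5057, -0.0994, 0.0584]
ee_rot: [0.002, 3.139, -0.004]
force: [22.1, 4.2, -15.7]
width: 0.007
```

drive_tool([
  {"tx": 0.05,"ty": -0.24,"tz": 0,"turn": 0,"grip": 1},
  {"tx": 0.05,"ty": 0,"tz": 0.12,"turn": 0,"grip": 1},
  {"tx": 0.05,"ty": 0,"tz": 0.24,"turn": 0,"grip": -1},
  {"tx": 0.05,"ty": 0,"tz": 0.36,"turn": 0,"grip": -1},
  {"tx": 0.12,"ty": -0.1,"tz": 0.36,"turn": 0.1,"grip": -1},
  {"tx": 0.237,"ty": -0.2,"tz": 0.36,"turn": 0.28,"grip": -1},
  {"tx": 0.237,"ty": -0.307,"tz": 0.36,"turn": 0.28,"grip": -1},
  {"tx": 0.237,"ty": -0.307,"tz": 0.36,"turn": 0.28,"grip": -1},
  {"tx": 0.237,"ty": -0.307,"tz": 0.36,"turn": 0.28,"grip": -1},
])

```text
clock: 4.75
position: [0.5984, -0.225, 0.2014]
ee_rot: [0.45, -3.109, 0.004]
force: [0.5, 1.6, -0.0]
width: 0.563
```

Run:
```python
from h import *
s=observe();print(s['position'],s['ee_rot'],s['force'])
P=pose('wrist');im=get_image('wrist')[:,:,::-1];cv2.imwrite('pics/w1.png',im)
import pickle;pickle.dump(P,open('P.pkl','wb'))
t=get_image('top')[:,:,::-1];cv2.imwrite('pics/t1.png',t)
print(proj('wrist',[[.6005,-.2221,.06]],P))
w=np.zeros((600,800,3),np.uint8);w[:400,:640]=im;w[420:580,:250]=t[160:320,90:340]
cv2.imwrite('pics/c1.png',w)
```

```text
[ 0.59842096 -0.22503511  0.20139601] [ 0.44960145 -3.10921384  0.00378053] [ 0.48314803  1.59115194 -0.0017454 ]
[[319.43576075 192.199201  ]]
```

View pics/c1.png

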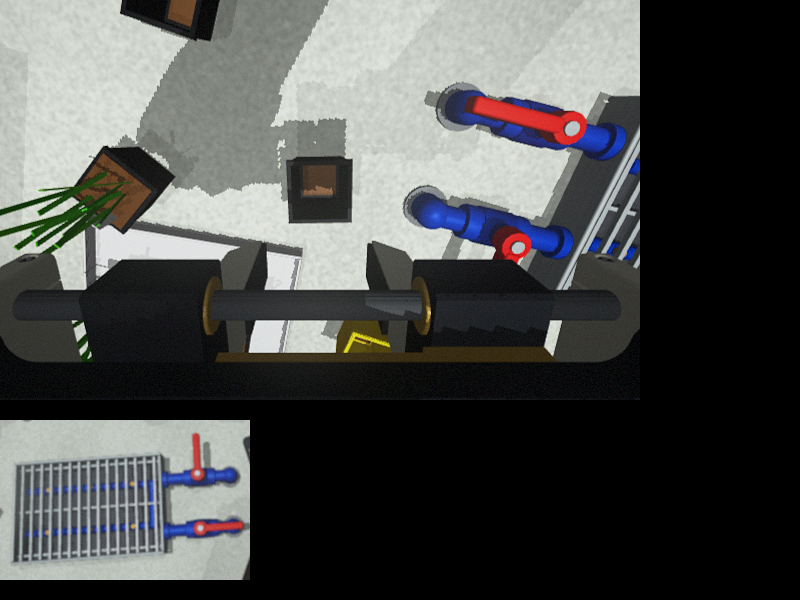

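drive_tool([
  {"tx": 0.005,"ty": 0.007,"tz": -0.1,"turn": 0,"grip": -1},
  {"tx": 0.005,"ty": 0.007,"tz": -0.2,"turn": 0,"grip": -1},
  {"tx": 0.005,"ty": 0.007,"tz": -0.3,"turn": 0,"grip": -1},
  {"tx": 0.005,"ty": 0.007,"tz": -0.38,"turn": 0,"grip": -1},
  {"tx": 0.005,"ty": 0.007,"tz": -0.44,"turn": 0,"grip": -1},
  {"tx": 0.005,"ty": 0.007,"tz": -0.475,"turn": 0,"grip": -1},
  {"tx": 0.005,"ty": 0.007,"tz": -0.475,"turn": 0,"grip": 1},
  {"tx": 0.005,"ty": 0.007,"tz": -0.475,"turn": 0,"grip": 1},
  {"tx": 0.005,"ty": 0.007,"tz": -0.475,"turn": 0,"grip": 1},
  {"tx": 0.005,"ty": 0.007,"tz": -0.475,"turn": 0,"grip": 1},
  {"tx": 0.005,"ty": 0.007,"tz": -0.475,"turn": 0,"grip": 1},
  {"tx": 0.005,"ty": 0.007,"tz": -0.475,"turn": 0,"grip": 1},
], newtons=5)

```text
clock: 6.05
position: [0.602, -0.2192, 0.0126]
ee_rot: [-0.456, 3.106, -0.003]
force: [0.2, -1.3, 2.6]
width: 0.625
```

drive_tool([
  {"tx": 0,"ty": 0,"tz": 0,"turn": 0,"grip": -0.6},
  {"tx": 0,"ty": 0,"tz": 0,"turn": 0,"grip": -0.6},
  {"tx": 0,"ty": 0,"tz": 0.064,"turn": 0,"grip": -0.6},
  {"tx": 0,"ty": 0,"tz": 0.064,"turn": 0,"grip": -0.6},
  {"tx": 0,"ty": 0,"tz": 0.064,"turn": 0,"grip": 1},
  {"tx": 0,"ty": 0,"tz": 0.064,"turn": 0,"grip": 1},
  {"tx": 0,"ty": 0,"tz": 0.064,"turn": 0,"grip": 1},
  {"tx": 0,"ty": 0,"tz": 0.064,"turn": 0,"grip": 1},
  {"tx": 0,"ty": 0,"tz": 0.064,"turn": 0,"grip": 1},
  {"tx": 0,"ty": 0,"tz": 0.12,"turn": 0,"grip": 1},
  {"tx": 0,"ty": 0,"tz": 0.2,"turn": 0,"grip": 1},
  {"tx": 0,"ty": 0,"tz": 0.3,"turn": 0,"grip": 1},
  {"tx": 0,"ty": 0,"tz": 0.4,"turn": 0,"grip": 1},
  {"tx": 0,"ty": 0,"tz": 0.5,"turn": 0,"grip": 1},
  {"tx": 0,"ty": 0,"tz": 0.5,"turn": 0,"grip": 1},
], newtons=6)

```text
clock: 7.55
position: [0.6048, -0.2205, 0.2187]
ee_rot: [-0.454, 3.097, -0.009]
force: [0.8, -0.9, 0.3]
width: 0.625
```

drive_tool([
  {"tx": -0.48,"ty": 1.0,"tz": 0,"turn": -0.22,"grip": 1},
  {"tx": -0.48,"ty": 1.0,"tz": 0,"turn": -0.22,"grip": 1},
  {"tx": -0.48,"ty": 1.0,"tz": 0,"turn": -0.22,"grip": 1},
  {"tx": -0.48,"ty": 1.0,"tz": 0,"turn": -0.22,"grip": 1},
  {"tx": -0.48,"ty": 1.0,"tz": 0,"turn": -0.22,"grip": 1},
  {"tx": -0.48,"ty": 1.0,"tz": 0,"turn": -0.22,"grip": 1},
  {"tx": -0.48,"ty": 1.0,"tz": 0,"turn": -0.22,"grip": 1},
  {"tx": -0.48,"ty": 1.0,"tz": 0,"turn": -0.22,"grip": 1},
  {"tx": -0.48,"ty": 1.0,"tz": 0,"turn": -0.22,"grip": 1},
  {"tx": -0.48,"ty": 1.0,"tz": 0,"turn": -0.22,"grip": 1},
  {"tx": -0.48,"ty": 1.0,"tz": 0,"turn": -0.22,"grip": 1},
  {"tx": -0.48,"ty": 1.0,"tz": -0.1,"turn": -0.22,"grip": 1},
  {"tx": -0.48,"ty": 1.0,"tz": -0.2,"turn": -0.22,"grip": 1},
  {"tx": -0.48,"ty": 1.0,"tz": -0.25,"turn": -0.22,"grip": 1},
  {"tx": -0.48,"ty": 1.0,"tz": -0.25,"turn": -0.22,"grip": 1},
])

```text
clock: 9.05
position: [0.4116, 0.1768, 0.1161]
ee_rot: [-0.091, 3.134, -0.016]
force: [1.1, 0.8, 0.8]
width: 0.625
```

Run:
```python
from h import *
t=get_image('top')[:,:,::-1];s=get_image('scene')[:,:,::-1];w=get_image('wrist')[:,:,::-1]
o=np.zeros((600,800,3),np.uint8)
o[:320,:400]=cv2.resize(t[170:330,90:290],None,fx=2,fy=2);o[:300,400:]=cv2.resize(s[70:220,370:570],None,fx=2,fy=2);o[330:570,:384]=cv2.resize(w,(384,240))
cv2.imwrite('pics/c2.png',o);print(observe()['position'],observe()['width'])
```

```text
[0.41383682 0.17898106 0.11954972] 0.6262480052447723
```

View pics/c2.png

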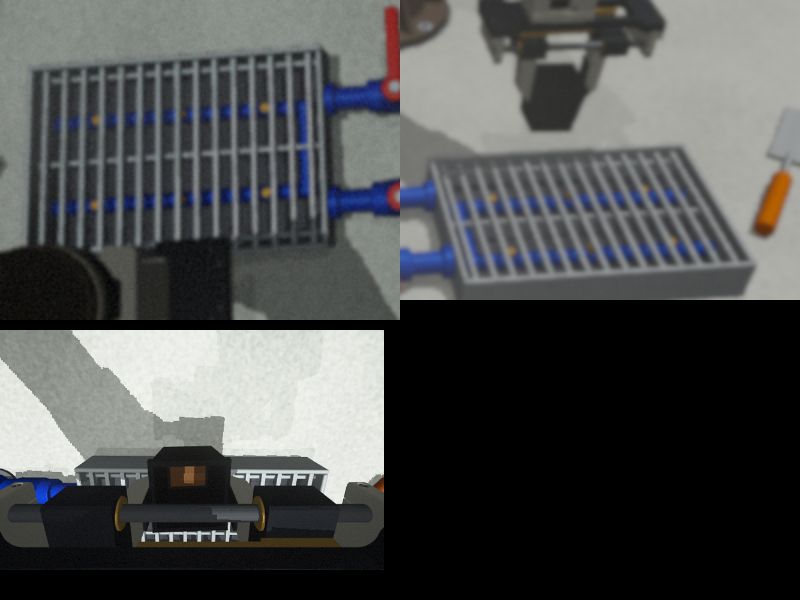

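Run:
```python
from h import *
P=pose('wrist');w=get_image('wrist');g=cv2.cvtColor(w,cv2.COLOR_RGB2GRAY)
cv2.imwrite('pics/c3.png',cv2.resize(w[190:280,100:560,::-1],None,fx=1.7,fy=1.7))
for c in(180,200,220,430,450,480):
    col=g[195:260,c].astype(int);d=np.diff(col);i=[k for k in np.argsort(-abs(d))[:5]]
    print(c,sorted([(195+k,int(d[k]),cast('wrist',[[c,195.5+k]],.05,P)[0,:2].round(4).tolist()) for k in i]))
```

```text
180 [(np.int64(207), -25, [0.415, 0.0811]), (np.int64(208), -47, [0.4158, 0.081]), (np.int64(235), -41, [0.4368, 0.0797]), (np.int64(236), -24, [0.4376, 0.0796]), (np.int64(258), -44, [0.4556, 0.0785])]
200 [(np.int64(207), -23, [0.4141, 0.0953]), (np.int64(208), -54, [0.4149, 0.0953]), (np.int64(229), 23, [0.4311, 0.0945]), (np.int64(230), 16, [0.4319, 0.0945]), (np.int64(258), -35, [0.4547, 0.0934])]
220 [(np.int64(208), -34, [0.414, 0.1095]), (np.int64(236), -31, [0.4357, 0.1089]), (np.int64(238), 30, [0.4373, 0.1089]), (np.int64(239), 33, [0.4381, 0.1089]), (np.int64(244), -41, [0.4422, 0.1088])]
430 [(np.int64(208), -83, [0.4046, 0.2585]), (np.int64(230), 54, [0.4213, 0.2612]), (np.int64(237), -84, [0.4268, 0.2621]), (np.int64(240), 85, [0.4292, 0.2625]), (np.int64(244), -66, [0.4323, 0.2631])]
450 [(np.int64(207), -65, [0.403, 0.2724]), (np.int64(237), -72, [0.4259, 0.2767]), (np.int64(240), 97, [0.4282, 0.2771]), (np.int64(241), 63, [0.429, 0.2772]), (np.int64(245), -76, [0.4322, 0.2778])]
480 [(np.int64(209), -88, [0.4031, 0.2939]), (np.int64(238), -77, [0.4253, 0.2986]), (np.int64(240), 90, [0.4268, 0.2989]), (np.int64(241), 71, [0.4276, 0.2991]), (np.int64(246), -98, [0.4316, 0.2999])]
```

View pics/c3.png

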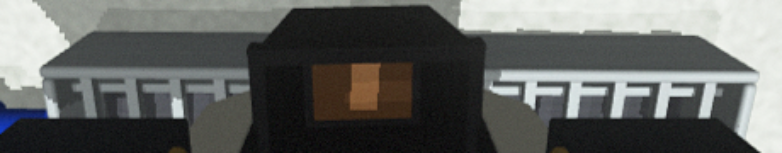

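drive_tool([
  {"tx": -0.007,"ty": 0,"tz": -0.06,"turn": 0,"grip": 1},
  {"tx": -0.007,"ty": 0,"tz": -0.08,"turn": 0,"grip": 1},
  {"tx": -0.026,"ty": -0.002,"tz": -0.092,"turn": 0,"grip": 1},
  {"tx": -0.045,"ty": -0.003,"tz": -0.1,"turn": 0,"grip": 1},
  {"tx": -0.062,"ty": -0.004,"tz": -0.113,"turn": 0,"grip": 1},
  {"tx": -0.077,"ty": -0.005,"tz": -0.127,"turn": 0,"grip": 1},
  {"tx": -0.09,"ty": -0.005,"tz": -0.142,"turn": 0,"grip": 1},
  {"tx": -0.1,"ty": -0.006,"tz": -0.16,"turn": 0,"grip": 1},
  {"tx": -0.11,"ty": -0.007,"tz": -0.178,"turn": 0,"grip": 1},
  {"tx": -0.116,"ty": -0.007,"tz": -0.197,"turn": 0,"grip": 1},
  {"tx": -0.12,"ty": -0.007,"tz": -0.216,"turn": 0,"grip": 1},
  {"tx": -0.122,"ty": -0.007,"tz": -0.235,"turn": 0,"grip": 1},
  {"tx": -0.122,"ty": -0.007,"tz": -0.255,"turn": 0,"grip": 1},
  {"tx": -0.122,"ty": -0.007,"tz": -0.255,"turn": 0,"grip": 1},
])

```text
clock: 10.65
position: [0.3651, 0.1765, 0.0169]
ee_rot: [-0.093, 3.128, -0.01]
force: [0.3, 0.2, 0.2]
width: 0.63
```

```bash
cat > look.py <<'E'
from h import *
import sys
t=get_image('top')[:,:,::-1];s=get_image('scene')[:,:,::-1];w=get_image('wrist')[:,:,::-1]
o=np.zeros((600,800,3),np.uint8)
o[:320,:400]=cv2.resize(t[190:350,90:290],None,fx=2,fy=2);o[:300,400:]=cv2.resize(s[60:210,370:570],None,fx=2,fy=2);o[330:570,:384]=cv2.resize(w,(384,240))
o[320:600,390:]=cv2.resize(t[100:340,340:590],None,fx=1.64,fy=1.167)
cv2.imwrite(f'pics/{sys.argv[1]}.png',o);q=observe();print(q['position'],q['width'],q['force'])
E
python3 look.py c4
```

```text
[0.36548687 0.17665044 0.01786181] 0.6285438603276176 [-0.11512078  0.19151677 -0.65164339]
```

View pics/c4.png

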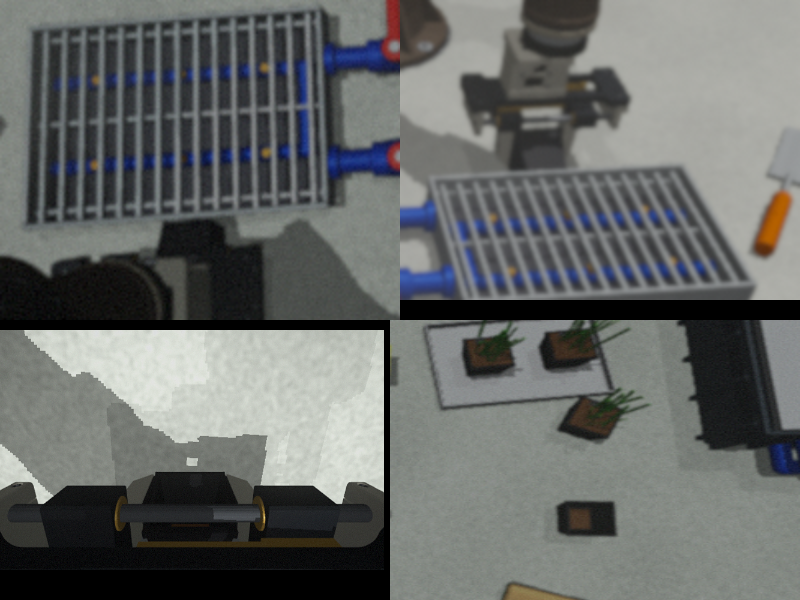

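drive_tool([
  {"tx": -0.01,"ty": 0,"tz": -0.012,"turn": 0,"grip": 1},
  {"tx": -0.01,"ty": 0,"tz": -0.024,"turn": 0,"grip": 1},
  {"tx": -0.01,"ty": 0,"tz": -0.024,"turn": 0,"grip": 1},
  {"tx": -0.01,"ty": 0,"tz": -0.024,"turn": 0,"grip": -0.6},
  {"tx": -0.01,"ty": 0,"tz": -0.024,"turn": 0,"grip": -0.6},
  {"tx": -0.01,"ty": 0,"tz": -0.024,"turn": 0,"grip": -0.6},
  {"tx": 0.03,"ty": 0,"tz": -0.024,"turn": 0,"grip": -0.6},
  {"tx": 0.066,"ty": 0,"tz": -0.024,"turn": 0,"grip": -0.6},
  {"tx": 0.066,"ty": 0,"tz": -0.024,"turn": 0,"grip": 1},
  {"tx": 0.066,"ty": 0,"tz": -0.024,"turn": 0,"grip": 1},
  {"tx": 0.066,"ty": 0,"tz": -0.024,"turn": 0,"grip": 1},
  {"tx": 0.066,"ty": 0,"tz": -0.024,"turn": 0,"grip": 1},
  {"tx": 0.066,"ty": 0,"tz": -0.024,"turn": 0,"grip": 1},
  {"tx": 0.066,"ty": 0,"tz": -0.024,"turn": 0,"grip": 1},
])

```text
clock: 12.2
position: [0.3916, 0.1767, 0.0083]
ee_rot: [-0.093, 3.128, -0.009]
force: [-0.4, 0.2, -1.2]
width: 0.578
```

drive_tool([
  {"tx": -0.03,"ty": 0,"tz": 0.05,"turn": 0,"grip": 1},
  {"tx": -0.03,"ty": 0,"tz": 0.13,"turn": 0,"grip": 1},
  {"tx": -0.02,"ty": 0,"tz": 0.2,"turn": 0,"grip": 1},
  {"tx": 0.054,"ty": 0,"tz": 0.2,"turn": 0,"grip": 1},
  {"tx": 0.054,"ty": 0,"tz": 0.2,"turn": 0,"grip": 1},
  {"tx": 0.054,"ty": 0,"tz": 0.15,"turn": 0,"grip": 1},
  {"tx": 0.054,"ty": 0,"tz": 0.118,"turn": 0,"grip": 1},
  {"tx": 0.046,"ty": 0,"tz": 0.107,"turn": 0,"grip": 1},
  {"tx": 0.037,"ty": 0,"tz": 0.096,"turn": 0,"grip": 1},
  {"tx": 0.031,"ty": 0,"tz": 0.083,"turn": 0,"grip": 1},
  {"tx": 0.027,"ty": 0,"tz": 0.069,"turn": 0,"grip": 1},
  {"tx": 0.026,"ty": 0,"tz": 0.055,"turn": 0,"grip": 1},
  {"tx": 0.027,"ty": 0,"tz": 0.041,"turn": 0,"grip": 1},
  {"tx": 0.03,"ty": 0,"tz": 0.034,"turn": 0,"grip": 1},
  {"tx": 0.03,"ty": 0,"tz": 0.034,"turn": 0,"grip": 1},
  {"tx": -0.01,"ty": 0,"tz": 0.06,"turn": 0,"grip": 1},
  {"tx": -0.01,"ty": 0,"tz": 0.16,"turn": 0,"grip": 1},
  {"tx": -0.01,"ty": 0,"tz": 0.26,"turn": 0,"grip": 1},
  {"tx": -0.01,"ty": 0,"tz": 0.3,"turn": 0,"grip": 1},
])

```text
clock: 14.1
position: [0.389, 0.1773, 0.1315]
ee_rot: [-0.093, 3.124, -0.006]
force: [0.3, -0.2, -0.8]
width: 0.575
```

```bash
python3 look.py c5
```

```text
[0.38848744 0.17714219 0.1293501 ] 0.5769589559260638 [-0.33196361  0.54475745 -0.64850531]
```

View pics/c5.png

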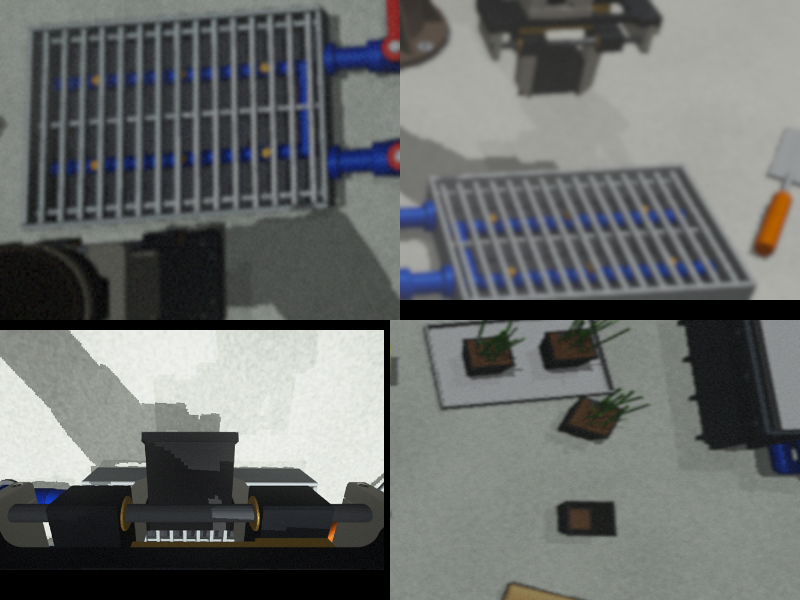

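Run:
```python
from h import *
P=pose('wrist');c,Rm,e=P;w=get_image('wrist');g=cv2.cvtColor(w,cv2.COLOR_RGB2GRAY)
for r in(170,173,176,180,185,190,200,215,230):
    d=np.where(g[r,210:430]<60)[0]+210;print(r,d.min(),d.max(),end=' | ')
for px,wd in(((318,174),159),):
    z=.058*c['fx']/wd;q=e+Rm@np.array([(px[0]-c['cx'])/c['fx']*z,(px[1]-c['cy'])/c['fy']*z,z]);print(z,q,q-observe()['position'])
```

```text
170 241 366 | 173 236 395 | 176 236 395 | 180 236 396 | 185 236 396 | 190 241 390 | 200 242 389 | 215 243 389 | 230 244 388 | 0.1222808913128648 [0.3344599  0.17440971 0.16542908] [-0.05329093 -0.00227035  0.03710107]
```

drive_tool([
  {"tx": 0.054,"ty": 0,"tz": -0.08,"turn": 0,"grip": 1},
  {"tx": 0.054,"ty": 0,"tz": -0.136,"turn": 0,"grip": 1},
  {"tx": 0.054,"ty": 0,"tz": -0.16,"turn": 0,"grip": 1},
  {"tx": 0.054,"ty": 0,"tz": -0.173,"turn": 0,"grip": 1},
  {"tx": 0.049,"ty": 0,"tz": -0.186,"turn": 0,"grip": 1},
  {"tx": 0.049,"ty": 0,"tz": -0.198,"turn": 0,"grip": 1},
  {"tx": 0.046,"ty": 0,"tz": -0.211,"turn": 0,"grip": 1},
  {"tx": 0.044,"ty": 0,"tz": -0.223,"turn": 0,"grip": 1},
  {"tx": 0.044,"ty": 0,"tz": -0.238,"turn": 0,"grip": 1},
  {"tx": 0.044,"ty": 0,"tz": -0.253,"turn": 0,"grip": 1},
  {"tx": 0.046,"ty": 0,"tz": -0.268,"turn": 0,"grip": 1},
  {"tx": 0.046,"ty": 0,"tz": -0.268,"turn": 0,"grip": 1},
  {"tx": 0.046,"ty": 0,"tz": -0.268,"turn": 0,"grip": 1},
])

```text
clock: 15.6
position: [0.4059, 0.1766, 0.0207]
ee_rot: [-0.093, 3.127, -0.009]
force: [-0.6, -0.1, 0.3]
width: 0.583
```

```bash
cat > tilt.py <<'E'
from h import *
# tilt of the held pot from the rim edge nearest the wrist camera
P=pose('wrist');c,Rm,e=P;w=get_image('wrist');g=cv2.cvtColor(w,cv2.COLOR_RGB2GRAY);cv2.imwrite('pics/tl.png',w[:,:,::-1])
p=observe()['position'];print(p,observe()['width'],observe()['force'])
m=(g<60).astype(np.uint8);m[:, :200]=0;m[:,440:]=0
for r in range(60,270,8):
    d=np.where(m[r])[0]
    if len(d)>80:print(r,d.min(),d.max(),end=' | ')
E
python3 tilt.py; python3 look.py c6
```

```text
[0.40589846 0.17657179 0.02085398] 0.5785090487607966 [-0.35386744  0.67132885 -0.69207176]
156 240 392 | 164 239 392 | 172 243 388 | 180 245 387 | 188 245 387 | 196 245 387 | 204 245 387 | 212 245 387 | 220 245 387 | 228 245 386 | 236 245 386 | 244 246 386 | 252 245 386 | 260 200 439 | 268 200 439 | [0.40595512 0.17662619 0.02105886] 0.5771264316122665 [-0.06133011 -0.05768717 -1.5105026 ]
```

View pics/c6.png

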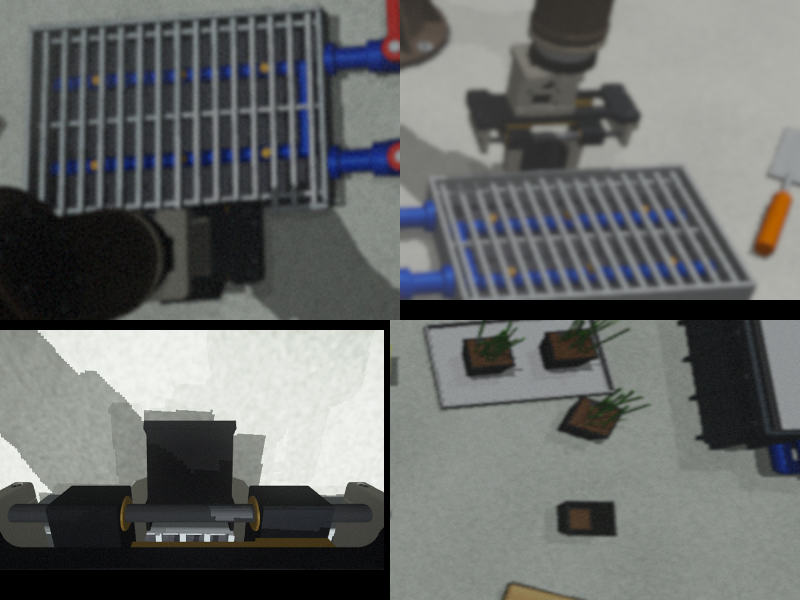

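drive_tool([
  {"tx": -0.05,"ty": 0,"tz": 0.02,"turn": 0,"grip": 1},
  {"tx": -0.08,"ty": 0,"tz": 0.02,"turn": 0,"grip": 1},
  {"tx": -0.08,"ty": 0,"tz": 0,"turn": 0,"grip": 1},
  {"tx": -0.08,"ty": 0,"tz": -0.016,"turn": 0,"grip": 1},
  {"tx": -0.08,"ty": 0,"tz": -0.032,"turn": 0,"grip": 1},
  {"tx": -0.08,"ty": 0,"tz": -0.032,"turn": 0,"grip": 1},
  {"tx": -0.08,"ty": 0,"tz": -0.032,"turn": 0,"grip": -1},
  {"tx": -0.08,"ty": 0,"tz": -0.032,"turn": 0,"grip": -1},
  {"tx": -0.08,"ty": 0,"tz": -0.032,"turn": 0,"grip": -1},
  {"tx": -0.08,"ty": 0,"tz": 0.1,"turn": 0,"grip": -1},
  {"tx": -0.08,"ty": 0,"tz": 0.22,"turn": 0,"grip": -1},
  {"tx": -0.08,"ty": 0,"tz": 0.34,"turn": 0,"grip": -1},
  {"tx": -0.08,"ty": 0,"tz": 0.45,"turn": 0,"grip": -1},
  {"tx": -0.08,"ty": 0,"tz": 0.45,"turn": 0,"grip": -1},
])

```text
clock: 17.2
position: [0.3766, 0.1782, 0.2065]
ee_rot: [-0.093, 3.119, -0.0]
force: [0.4, -0.4, -0.9]
width: 1.001
```

Run:
```python
from h import *
import pickle
P=pose('wrist');w=get_image('wrist')[:,:,::-1];cv2.imwrite('pics/w7.png',w);pickle.dump(P,open('P.pkl','wb'))
print(observe()['position'])
cv2.imwrite('pics/c7.png',w[60:330,160:480])
```

```text
[0.37536149 0.17754509 0.2038193 ]
```

View pics/c7.png

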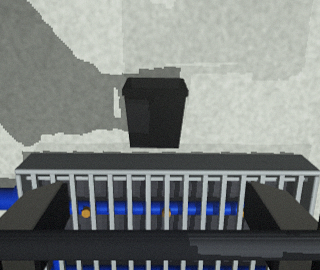

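Run:
```python
from h import *
import pickle
P=pickle.load(open('P.pkl','rb'))
print(cast('wrist',[[282,157],[347,157]],.058,P),cast('wrist',[[290,208],[342,208]],.055,P),cast('wrist',[[290,208],[342,208]],.05,P))
w=cv2.imread('pics/w7.png',0);print(w[130:225:3,330].tolist())
```

```text
[[0.35307095 0.14500006 0.058     ]
 [0.3494629  0.20425783 0.058     ]] [[0.40308293 0.15387668 0.055     ]
 [0.40001215 0.20419527 0.055     ]] [[0.40487217 0.15356426 0.05      ]
 [0.40175128 0.20470381 0.05      ]]
[112, 110, 113, 42, 43, 45, 36, 37, 35, 36, 42, 41, 39, 34, 36, 36, 36, 32, 38, 32, 37, 34, 34, 32, 29, 33, 134, 162, 55, 56, 58, 60]
```

drive_tool([
  {"tx": -0.021,"ty": 0,"tz": -0.12,"turn": 0,"grip": -1},
  {"tx": -0.021,"ty": 0,"tz": -0.24,"turn": 0,"grip": -1},
  {"tx": -0.021,"ty": 0,"tz": -0.36,"turn": 0,"grip": -1},
  {"tx": -0.021,"ty": 0,"tz": -0.44,"turn": 0,"grip": -1},
  {"tx": -0.021,"ty": 0,"tz": -0.487,"turn": 0,"grip": -1},
  {"tx": -0.021,"ty": 0,"tz": -0.487,"turn": 0,"grip": -1},
  {"tx": -0.021,"ty": 0,"tz": -0.487,"turn": 0,"grip": 1},
  {"tx": -0.021,"ty": 0,"tz": -0.487,"turn": 0,"grip": 1},
  {"tx": -0.021,"ty": 0,"tz": -0.487,"turn": 0,"grip": 1},
  {"tx": -0.021,"ty": 0,"tz": -0.487,"turn": 0,"grip": 1},
  {"tx": -0.021,"ty": 0,"tz": -0.487,"turn": 0,"grip": 1},
  {"tx": -0.021,"ty": 0,"tz": -0.487,"turn": 0,"grip": 1},
  {"tx": -0.021,"ty": 0,"tz": -0.487,"turn": 0,"grip": 1},
  {"tx": -0.021,"ty": 0,"tz": -0.35,"turn": 0,"grip": 1},
  {"tx": -0.021,"ty": 0,"tz": -0.25,"turn": 0,"grip": 1},
  {"tx": -0.021,"ty": 0,"tz": -0.25,"turn": 0,"grip": 1},
])

```text
clock: 18.85
position: [0.3694, 0.1791, 0.1081]
ee_rot: [-0.093, 3.116, 0.003]
force: [-0.4, -0.2, -0.3]
width: 0.598
```

```bash
python3 tilt.py
python3 - <<'E'
from h import *
p=observe()['position']
for off in([-.022,0,.048],[-.03,0,.048],[-.038,0,.048]): print(off,proj('wrist',[p+np.array(off)]))
E
```

```text
[0.36854907 0.17867549 0.10613129] 0.6007501294655831 [-0.23235655  0.17272991 -0.92944199]
212 257 375 | 220 254 378 | 228 250 382 | 236 247 385 | 244 244 389 | 252 240 393 | 260 200 439 | 268 200 439 | [-0.022, 0, 0.048] [[320.7468548  269.78662804]]
[-0.03, 0, 0.048] [[322.22328324 249.79900053]]
[-0.038, 0, 0.048] [[323.76447683 228.93459378]]
```

View pics/tl.png

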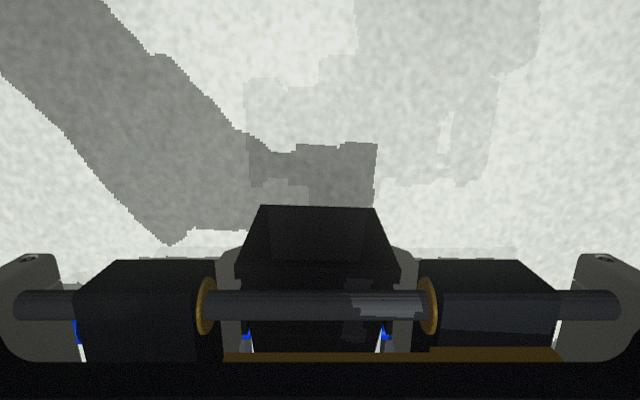

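drive_tool([
  {"tx": 0,"ty": 0,"tz": -0.12,"turn": 0,"grip": 1},
  {"tx": 0,"ty": 0,"tz": -0.2,"turn": 0,"grip": 1},
  {"tx": 0,"ty": 0,"tz": -0.243,"turn": 0,"grip": 1},
  {"tx": 0,"ty": 0,"tz": -0.243,"turn": 0,"grip": -0.5},
  {"tx": 0,"ty": 0,"tz": -0.243,"turn": 0,"grip": -0.5},
  {"tx": 0,"ty": 0,"tz": -0.243,"turn": 0,"grip": -0.5},
  {"tx": 0.025,"ty": 0,"tz": -0.243,"turn": 0,"grip": -0.5},
  {"tx": 0.025,"ty": 0,"tz": -0.243,"turn": 0,"grip": -0.5},
  {"tx": 0.025,"ty": 0,"tz": -0.243,"turn": 0,"grip": 1},
  {"tx": 0.025,"ty": 0,"tz": -0.243,"turn": 0,"grip": 1},
  {"tx": 0.025,"ty": 0,"tz": -0.243,"turn": 0,"grip": 1},
  {"tx": 0.025,"ty": 0,"tz": -0.243,"turn": 0,"grip": 1},
  {"tx": 0.025,"ty": 0,"tz": -0.243,"turn": 0,"grip": 1},
  {"tx": 0.025,"ty": 0,"tz": -0.243,"turn": 0,"grip": 1},
  {"tx": 0.025,"ty": 0,"tz": -0.15,"turn": 0,"grip": 1},
  {"tx": 0.025,"ty": 0,"tz": -0.05,"turn": 0,"grip": 1},
  {"tx": 0.025,"ty": 0,"tz": -0.05,"turn": 0,"grip": 1},
])

```text
clock: 20.6
position: [0.3806, 0.1799, 0.0897]
ee_rot: [-0.093, 3.112, 0.007]
force: [0.9, 0.0, -1.0]
width: 0.583
```

```bash
python3 tilt.py
```

```text
[0.37984168 0.1796299  0.08800606] 0.5825237728574159 [-0.60498481 -0.42559524  0.61771302]
188 257 376 | 196 253 380 | 204 249 384 | 212 245 388 | 220 241 393 | 228 237 397 | 236 232 401 | 244 233 404 | 252 233 403 | 260 200 439 | 268 200 439 |
```

drive_tool([
  {"tx": 0.04,"ty": 0,"tz": 0,"turn": 0,"grip": 1},
  {"tx": 0.076,"ty": 0,"tz": -0.02,"turn": 0,"grip": 1},
  {"tx": 0.076,"ty": 0,"tz": -0.05,"turn": 0,"grip": 1},
  {"tx": 0.076,"ty": 0,"tz": -0.076,"turn": 0,"grip": 1},
  {"tx": 0.068,"ty": 0,"tz": -0.087,"turn": 0,"grip": 1},
  {"tx": 0.06,"ty": 0,"tz": -0.097,"turn": 0,"grip": 1},
  {"tx": 0.056,"ty": 0,"tz": -0.108,"turn": 0,"grip": 1},
  {"tx": 0.052,"ty": 0,"tz": -0.12,"turn": 0,"grip": 1},
  {"tx": 0.049,"ty": 0,"tz": -0.132,"turn": 0,"grip": 1},
  {"tx": 0.048,"ty": 0,"tz": -0.144,"turn": 0,"grip": 1},
  {"tx": 0.049,"ty": 0,"tz": -0.156,"turn": 0,"grip": 1},
  {"tx": 0.05,"ty": 0,"tz": -0.168,"turn": 0,"grip": 1},
  {"tx": 0.054,"ty": 0,"tz": -0.176,"turn": 0,"grip": 1},
  {"tx": 0.054,"ty": 0,"tz": -0.176,"turn": 0,"grip": 1},
])

```text
clock: 22.05
position: [0.401, 0.1795, 0.0171]
ee_rot: [-0.093, 3.115, 0.005]
force: [-1.4, -0.1, -0.7]
width: 0.58
```

```bash
python3 tilt.py
python3 - <<'E'
from h import *
p=observe()['position']
# predicted upper rim edge for tilt t about V=P+(-9,0), L=24
for t in range(0,91,10):
    a=np.radians(t);q=[];
    for s in(-1,1):
        q.append(p+np.array([-.009-.024*np.cos(a)-.029*np.sin(a),s*.029,.0188-.024*np.sin(a)+.029*np.cos(a)]))
    u=proj('wrist',q);print(t,u.round(0).tolist())
E
```

```text
[0.40100277 0.17944635 0.0172647 ] 0.5767192237558908 [-2.54134491  0.07211617 -1.47484072]
188 235 398 | 196 235 398 | 204 241 380 | 212 242 392 | 220 242 392 | 228 243 391 | 236 244 390 | 244 244 389 | 252 245 389 | 260 200 439 | 268 200 439 | 0 [[240.0, 238.0], [405.0, 247.0]]
10 [[243.0, 220.0], [404.0, 229.0]]
20 [[246.0, 205.0], [402.0, 214.0]]
30 [[249.0, 193.0], [399.0, 202.0]]
40 [[252.0, 185.0], [396.0, 193.0]]
50 [[254.0, 179.0], [393.0, 187.0]]
60 [[257.0, 176.0], [389.0, 184.0]]
70 [[259.0, 176.0], [386.0, 184.0]]
80 [[261.0, 179.0], [383.0, 186.0]]
90 [[263.0, 183.0], [380.0, 190.0]]
```

drive_tool([
  {"tx": -0.03,"ty": 0,"tz": 0.03,"turn": 0,"grip": 1},
  {"tx": -0.05,"ty": 0,"tz": 0.02,"turn": 0,"grip": 1},
  {"tx": -0.05,"ty": 0,"tz": 0,"turn": 0,"grip": 1},
  {"tx": -0.05,"ty": 0,"tz": -0.015,"turn": 0,"grip": 1},
  {"tx": -0.05,"ty": 0,"tz": -0.022,"turn": 0,"grip": 1},
  {"tx": -0.05,"ty": 0,"tz": -0.022,"turn": 0,"grip": -1},
  {"tx": -0.05,"ty": 0,"tz": -0.022,"turn": 0,"grip": -1},
  {"tx": -0.05,"ty": 0,"tz": -0.022,"turn": 0,"grip": -1},
  {"tx": -0.05,"ty": 0,"tz": 0.1,"turn": 0,"grip": -1},
  {"tx": -0.05,"ty": 0,"tz": 0.2,"turn": 0,"grip": -1},
  {"tx": -0.05,"ty": 0,"tz": 0.3,"turn": 0,"grip": -1},
  {"tx": -0.05,"ty": 0,"tz": 0.45,"turn": 0,"grip": -1},
  {"tx": -0.05,"ty": 0,"tz": 0.45,"turn": 0,"grip": -1},
])

```text
clock: 23.4
position: [0.3828, 0.1805, 0.2021]
ee_rot: [-0.093, 3.109, 0.012]
force: [-0.5, 0.6, -0.9]
width: 1.005
```

```bash
cat > lay.py <<'E'
from h import *
# pot lying on its side (mouth to the robot), seen by the wrist camera: base/rim top edges
P=pose('wrist');g=cv2.cvtColor(get_image('wrist'),cv2.COLOR_RGB2GRAY);cv2.imwrite('pics/lay.png',g)
p=observe()['position'];print(p,observe()['ee_rot'])
m=g<62;m[245:]=0
c=max(blobs(m),key=lambda c:cv2.contourArea(c)*(160<cv2.boundingRect(c)[0]<400));x,y,w,h=cv2.boundingRect(c);print(x,y,w,h)
for r in range(y,y+h,6):
    d=np.where(m[r,x:x+w])[0]+x;print(r,d.min(),d.max(),end='|')
z0=0.0
b=cast('wrist',[[x+w/2,y+h]],.048+z0,P)[0];print('base x,y',b)
E
python3 lay.py
```

```text
[0.38268444 0.1805155  0.20133585] [-0.0929442   3.10891191  0.01141033]
171 137 196 86
137 288 339|143 284 344|149 282 347|155 282 347|161 285 344|167 285 343|173 286 342|179 287 342|185 288 341|191 289 340|197 289 339|203 290 339|209 185 365|215 178 364|221 172 365|base x,y [0.42898049 0.13703134 0.048     ]
```

Run:
```python
from h import *
P=pose('wrist');print(cast('wrist',[[314.5,157]],.058,P),cast('wrist',[[314.5,206]],.05,P))
```

```text
[[0.35775532 0.17803836 0.058     ]] [[0.40722094 0.18099139 0.05      ]]
```

drive_tool([
  {"tx": -0.012,"ty": 0,"tz": -0.12,"turn": 0,"grip": -1},
  {"tx": -0.012,"ty": 0,"tz": -0.24,"turn": 0,"grip": -1},
  {"tx": -0.012,"ty": 0,"tz": -0.34,"turn": 0,"grip": -1},
  {"tx": -0.012,"ty": 0,"tz": -0.388,"turn": 0,"grip": -1},
  {"tx": -0.012,"ty": 0,"tz": -0.388,"turn": 0,"grip": -1},
  {"tx": -0.012,"ty": 0,"tz": -0.388,"turn": 0,"grip": 1},
  {"tx": -0.012,"ty": 0,"tz": -0.388,"turn": 0,"grip": 1},
  {"tx": -0.012,"ty": 0,"tz": -0.388,"turn": 0,"grip": 1},
  {"tx": -0.012,"ty": 0,"tz": -0.388,"turn": 0,"grip": 1},
  {"tx": -0.012,"ty": 0,"tz": -0.388,"turn": 0,"grip": 1},
  {"tx": -0.012,"ty": 0,"tz": -0.388,"turn": 0,"grip": 1},
  {"tx": -0.012,"ty": 0,"tz": -0.388,"turn": 0,"grip": 1},
  {"tx": -0.012,"ty": 0,"tz": -0.3,"turn": 0,"grip": 1},
  {"tx": -0.012,"ty": 0,"tz": -0.2,"turn": 0,"grip": 1},
  {"tx": 0.06,"ty": 0,"tz": -0.2,"turn": 0,"grip": 1},
  {"tx": 0.068,"ty": 0,"tz": -0.22,"turn": 0,"grip": 1},
  {"tx": 0.068,"ty": 0,"tz": -0.22,"turn": 0,"grip": 1},
], newtons=5)

```text
clock: 25.15
position: [0.4096, 0.18, 0.1124]
ee_rot: [-0.092, 3.11, 0.01]
force: [-0.9, 0.2, -0.2]
width: 0.588
```

drive_tool([
  {"tx": 0,"ty": 0,"tz": -0.03,"turn": 0,"grip": 1},
  {"tx": 0,"ty": 0,"tz": -0.041,"turn": 0,"grip": 1},
  {"tx": -0.014,"ty": 0,"tz": -0.052,"turn": 0,"grip": 1},
  {"tx": -0.027,"ty": 0,"tz": -0.064,"turn": 0,"grip": 1},
  {"tx": -0.04,"ty": 0,"tz": -0.077,"turn": 0,"grip": 1},
  {"tx": -0.052,"ty": 0,"tz": -0.092,"turn": 0,"grip": 1},
  {"tx": -0.06,"ty": 0,"tz": -0.107,"turn": 0,"grip": 1},
  {"tx": -0.067,"ty": 0,"tz": -0.124,"turn": 0,"grip": 1},
  {"tx": -0.071,"ty": 0,"tz": -0.135,"turn": 0,"grip": 1},
  {"tx": -0.074,"ty": 0,"tz": -0.147,"turn": 0,"grip": 1},
  {"tx": -0.076,"ty": 0,"tz": -0.16,"turn": 0,"grip": 1},
  {"tx": -0.076,"ty": 0,"tz": -0.17,"turn": 0,"grip": 1},
  {"tx": -0.076,"ty": 0,"tz": -0.17,"turn": 0,"grip": 1},
])

```text
clock: 26.45
position: [0.379, 0.1799, 0.0439]
ee_rot: [-0.092, 3.111, 0.009]
force: [-0.2, -0.2, -0.5]
width: 0.592
```

```bash
python3 tilt.py; python3 look.py c8
```

```text
[0.37912944 0.17992329 0.04414903] 0.5893334071382526 [-1.01780025 -0.51248347  0.04853257]
204 260 374 | 212 260 374 | 220 261 372 | 228 262 371 | 236 262 371 | 244 259 374 | 252 256 377 | 260 200 439 | 268 200 439 | [0.37914737 0.18000396 0.04448974] 0.5877574703029944 [-1.33848752 -0.43610794 -0.20615211]
```

View pics/c8.png

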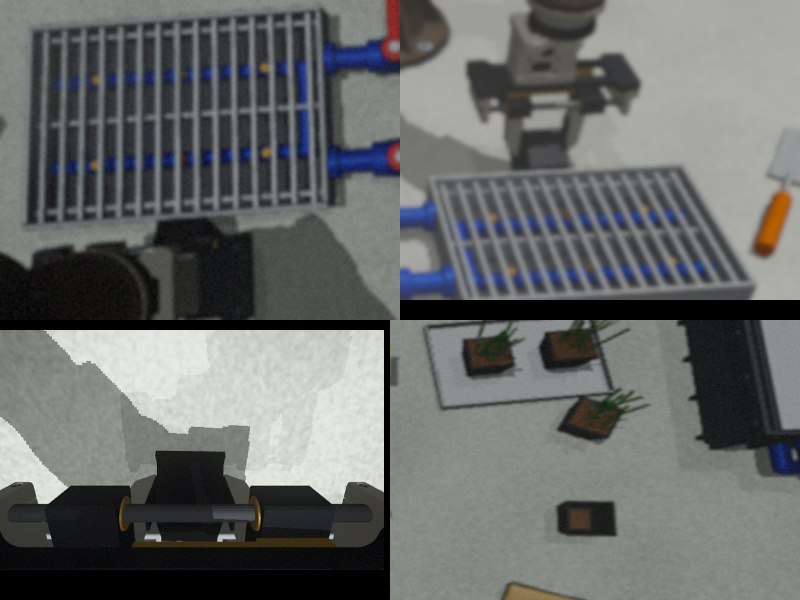

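drive_tool([
  {"tx": -0.02,"ty": 0,"tz": 0.06,"turn": 0,"grip": 1},
  {"tx": -0.02,"ty": 0,"tz": 0.16,"turn": 0,"grip": 1},
  {"tx": -0.02,"ty": 0,"tz": 0.28,"turn": 0,"grip": 1},
  {"tx": 0.05,"ty": 0.05,"tz": 0.29,"turn": 0,"grip": 1},
  {"tx": 0.15,"ty": 0.1,"tz": 0.29,"turn": 0,"grip": 1},
  {"tx": 0.25,"ty": 0.15,"tz": 0.29,"turn": 0,"grip": 1},
  {"tx": 0.35,"ty": 0.2,"tz": 0.29,"turn": 0,"grip": 1},
  {"tx": 0.412,"ty": 0.217,"tz": 0.29,"turn": 0,"grip": 1},
  {"tx": 0.412,"ty": 0.217,"tz": 0.25,"turn": 0,"grip": 1},
  {"tx": 0.412,"ty": 0.217,"tz": 0.19,"turn": 0,"grip": 1},
  {"tx": 0.412,"ty": 0.217,"tz": 0.17,"turn": 0,"grip": 1},
  {"tx": 0.412,"ty": 0.217,"tz": 0.17,"turn": 0,"grip": 1},
])

```text
clock: 27.85
position: [0.5431, 0.2663, 0.1115]
ee_rot: [-0.092, 3.113, 0.008]
force: [-0.5, 0.4, -0.3]
width: 0.591
```

```bash
python3 tilt.py
```

```text
[0.54378373 0.26669493 0.11260519] 0.587170528572084 [-0.14045057  0.2173066  -0.01851541]
132 200 415 | 148 200 412 | 156 201 415 | 164 200 414 | 172 200 411 | 180 200 412 | 196 200 398 | 204 200 411 | 212 200 410 | 220 200 408 | 228 201 408 | 236 201 405 | 244 202 407 | 252 205 377 | 260 200 439 | 268 200 439 |
```

drive_tool([
  {"tx": -0.004,"ty": 0,"tz": -0.04,"turn": 0,"grip": 1},
  {"tx": -0.004,"ty": 0,"tz": -0.059,"turn": 0,"grip": 1},
  {"tx": -0.012,"ty": 0,"tz": -0.065,"turn": 0,"grip": 1},
  {"tx": -0.02,"ty": 0,"tz": -0.071,"turn": 0,"grip": 1},
  {"tx": -0.037,"ty": 0,"tz": -0.083,"turn": 0,"grip": 1},
  {"tx": -0.05,"ty": 0,"tz": -0.095,"turn": 0,"grip": 1},
  {"tx": -0.062,"ty": 0,"tz": -0.109,"turn": 0,"grip": 1},
  {"tx": -0.07,"ty": 0,"tz": -0.12,"turn": 0,"grip": 1},
  {"tx": -0.078,"ty": 0,"tz": -0.131,"turn": 0,"grip": 1},
  {"tx": -0.082,"ty": 0,"tz": -0.139,"turn": 0,"grip": 1},
  {"tx": -0.082,"ty": 0,"tz": -0.139,"turn": 0,"grip": 1},
])

```text
clock: 29.0
position: [0.5123, 0.2667, 0.0574]
ee_rot: [-0.091, 3.108, 0.01]
force: [2.2, -0.6, 3.3]
width: 0.598
```

```bash
python3 look.py c9; python3 tilt.py
python3 - <<'E'
import cv2,numpy as np
a=cv2.imread('pics/c9.png');cv2.imwrite('pics/c9s.png',a[:570,:])
E
```

```text
[0.51200425 0.26673213 0.05740019] 0.6001222867712592 [ 3.78938793 -1.25895265  3.76790392]
[0.51194081 0.26678183 0.05739582] 0.5979954189201022 [ 3.17531437 -0.44290931  5.38181443]
164 200 439 | 172 200 439 | 180 200 439 | 188 201 438 | 196 201 437 | 204 200 436 | 212 200 435 | 220 200 434 | 228 201 434 | 236 200 432 | 244 201 431 | 252 201 430 | 260 200 439 | 268 200 439 |
```

View pics/c9s.png

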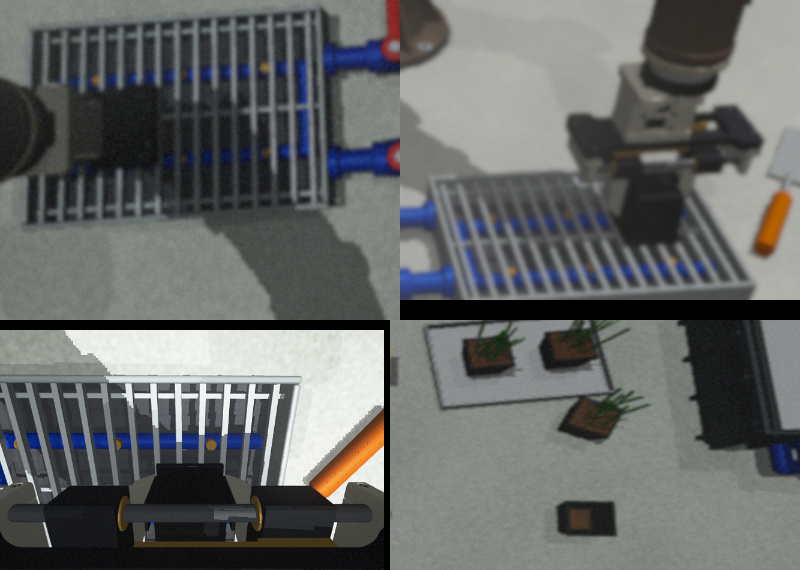

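drive_tool([
  {"tx": 0,"ty": 0,"tz": 0,"turn": 0,"grip": -0.5},
  {"tx": 0,"ty": 0,"tz": 0,"turn": 0,"grip": -0.8},
  {"tx": 0,"ty": 0,"tz": 0,"turn": 0,"grip": -0.8},
  {"tx": 0,"ty": 0,"tz": 0,"turn": 0,"grip": -0.8},
  {"tx": 0,"ty": 0,"tz": 0.06,"turn": 0,"grip": -0.8},
  {"tx": 0,"ty": 0,"tz": 0.15,"turn": 0,"grip": -0.8},
  {"tx": 0,"ty": 0,"tz": 0.27,"turn": 0,"grip": -0.8},
  {"tx": 0,"ty": 0,"tz": 0.39,"turn": 0,"grip": -1},
  {"tx": -0.05,"ty": -0.1,"tz": 0.41,"turn": -0.1,"grip": -1},
  {"tx": -0.09,"ty": -0.95,"tz": 0.41,"turn": -0.1,"grip": -1},
  {"tx": -0.09,"ty": -0.95,"tz": 0.41,"turn": -0.1,"grip": -1},
  {"tx": -0.09,"ty": -0.95,"tz": 0.41,"turn": -0.1,"grip": -1},
  {"tx": -0.09,"ty": -0.95,"tz": 0.41,"turn": -0.1,"grip": -1},
  {"tx": -0.09,"ty": -0.95,"tz": 0.41,"turn": -0.1,"grip": -1},
  {"tx": -0.09,"ty": -0.95,"tz": 0.41,"turn": -0.1,"grip": -1},
  {"tx": -0.09,"ty": -0.95,"tz": 0.41,"turn": -0.1,"grip": -1},
  {"tx": -0.09,"ty": -0.95,"tz": 0.41,"turn": -0.1,"grip": -1},
  {"tx": -0.09,"ty": -0.95,"tz": 0.41,"turn": -0.1,"grip": -1},
])

```text
clock: 31.0
position: [0.4756, -0.1138, 0.2213]
ee_rot: [0.076, 3.11, 0.008]
force: [-0.0, 1.1, 0.2]
width: 0.999
```

```bash
cat > chk.py <<'E'
from h import *
# dark blobs in the top view: free pots; rim square at z=.06 (mouth up) / base at .102 (mouth down on the grid)
im=get_image('top')[:,:,::-1];cv2.imwrite('pics/chk.png',im);g=cv2.cvtColor(im,cv2.COLOR_BGR2GRAY)
p=observe();print(p['position'],p['ee_rot'],p['clock'],'tcp px',proj('top',p['position']).round(0))
m=(g<42)
for c in blobs(m,250):
    r=cv2.minAreaRect(c);print([round(float(v),1) for v in(*r[0],*r[1],r[2])],cast('top',[r[0]],.06)[0,:2].round(4),cast('top',[r[0]],.102)[0,:2].round(4))
E
python3 chk.py
```

```text
[ 0.4757929  -0.11250207  0.22121683] [0.07180448 3.10983549 0.00861963] 31.05 tcp px [[327. 272.]]
[459.5, 269.5, 27.0, 33.0, 90.0] [ 0.4764 -0.3793] [ 0.4762 -0.3647]
[143.0, 250.0, 30.0, 30.0, 0.0] [0.5262 0.2634] [0.5233 0.2432]
[326.0, 313.9, 156.3, 215.3, 14.3] [ 0.3942 -0.109 ] [ 0.3984 -0.109 ]
[11.6, 197.6, 20.2, 23.6, 17.1] [0.6407 0.5488] [0.6315 0.5131]
[58.1, 120.0, 18.6, 31.6, 11.9] [0.8125 0.4697] [0.794  0.4383]
[554.9, 147.5, 219.5, 98.9, 60.9] [ 0.7291 -0.6031] [ 0.7152 -0.5763]
[170.5, 42.5, 11.0, 57.0, 0.0] [0.9944 0.2336] [0.9662 0.215 ]
[422.3, 35.4, 70.6, 27.7, 74.4] [ 0.9998 -0.338 ] [ 0.9712 -0.3256]
```

drive_tool([
  {"tx": 0,"ty": -0.12,"tz": 0,"turn": 0,"grip": -1},
  {"tx": 0,"ty": -0.683,"tz": 0,"turn": 0,"grip": -1},
  {"tx": 0,"ty": -0.683,"tz": 0,"turn": 0,"grip": -1},
  {"tx": 0,"ty": -0.683,"tz": 0,"turn": 0,"grip": -1},
  {"tx": 0,"ty": -0.683,"tz": 0,"turn": 0,"grip": -1},
  {"tx": 0,"ty": -0.683,"tz": 0,"turn": 0,"grip": -1},
  {"tx": 0,"ty": -0.683,"tz": 0,"turn": 0,"grip": -1},
  {"tx": 0,"ty": -0.683,"tz": -0.12,"turn": 0,"grip": -1},
  {"tx": 0,"ty": -0.683,"tz": -0.24,"turn": 0,"grip": -1},
  {"tx": 0,"ty": -0.683,"tz": -0.36,"turn": 0,"grip": -1},
  {"tx": 0,"ty": -0.683,"tz": -0.457,"turn": 0,"grip": -1},
  {"tx": 0,"ty": -0.683,"tz": -0.457,"turn": 0,"grip": 1},
  {"tx": 0,"ty": -0.683,"tz": -0.457,"turn": 0,"grip": 1},
  {"tx": 0,"ty": -0.683,"tz": -0.457,"turn": 0,"grip": 1},
  {"tx": 0,"ty": -0.683,"tz": -0.457,"turn": 0,"grip": 1},
  {"tx": 0,"ty": -0.683,"tz": -0.457,"turn": 0,"grip": 1},
  {"tx": 0,"ty": -0.683,"tz": -0.457,"turn": 0,"grip": 1},
  {"tx": 0,"ty": -0.683,"tz": -0.36,"turn": 0,"grip": 1},
  {"tx": 0,"ty": -0.683,"tz": -0.24,"turn": 0,"grip": 1},
  {"tx": 0,"ty": -0.683,"tz": -0.12,"turn": 0,"grip": 1},
], newtons=6)

```text
clock: 33.05
position: [0.4753, -0.3855, 0.1751]
ee_rot: [0.073, 3.11, 0.009]
force: [0.6, -0.7, -0.5]
width: 0.626
```

drive_tool([
  {"tx": 0,"ty": 0.1,"tz": 0.06,"turn": 0.1,"grip": 1},
  {"tx": -0.15,"ty": 1,"tz": 0.06,"turn": 0.1,"grip": 1},
  {"tx": -0.15,"ty": 1,"tz": 0.06,"turn": 0.1,"grip": 1},
  {"tx": -0.15,"ty": 1,"tz": 0.06,"turn": 0.1,"grip": 1},
  {"tx": -0.15,"ty": 1,"tz": 0.06,"turn": 0.1,"grip": 1},
  {"tx": -0.15,"ty": 1,"tz": 0.06,"turn": 0.1,"grip": 1},
  {"tx": -0.15,"ty": 1,"tz": 0.06,"turn": 0.1,"grip": 1},
  {"tx": -0.15,"ty": 1,"tz": 0.06,"turn": 0.1,"grip": 1},
  {"tx": -0.15,"ty": 1,"tz": 0.06,"turn": 0.1,"grip": 1},
  {"tx": -0.15,"ty": 1,"tz": 0.06,"turn": 0.1,"grip": 1},
  {"tx": -0.15,"ty": 1,"tz": 0.06,"turn": 0.1,"grip": 1},
])

```text
clock: 34.15
position: [0.4155, 0.0139, 0.1996]
ee_rot: [-0.091, 3.109, 0.011]
force: [0.4, -1.1, -1.0]
width: 0.623
```

drive_tool([
  {"tx": -0.004,"ty": 0.12,"tz": 0,"turn": 0,"grip": 1},
  {"tx": -0.004,"ty": 0.24,"tz": 0,"turn": 0,"grip": 1},
  {"tx": -0.004,"ty": 0.29,"tz": -0.05,"turn": 0,"grip": 1},
  {"tx": -0.004,"ty": 0.29,"tz": -0.15,"turn": 0,"grip": 1},
  {"tx": -0.004,"ty": 0.29,"tz": -0.22,"turn": 0,"grip": 1},
  {"tx": -0.004,"ty": 0.29,"tz": -0.22,"turn": 0,"grip": 1},
])

```text
clock: 34.75
position: [0.4124, 0.1274, 0.109]
ee_rot: [-0.087, 3.114, 0.006]
force: [-0.1, -0.5, -0.2]
width: 0.627
```

drive_tool([
  {"tx": 0,"ty": 0,"tz": -0.05,"turn": 0,"grip": 1},
  {"tx": -0.017,"ty": 0,"tz": -0.06,"turn": 0,"grip": 1},
  {"tx": -0.035,"ty": -0.002,"tz": -0.07,"turn": 0,"grip": 1},
  {"tx": -0.052,"ty": -0.003,"tz": -0.081,"turn": 0,"grip": 1},
  {"tx": -0.068,"ty": -0.004,"tz": -0.094,"turn": 0,"grip": 1},
  {"tx": -0.08,"ty": -0.005,"tz": -0.108,"turn": 0,"grip": 1},
  {"tx": -0.092,"ty": -0.005,"tz": -0.125,"turn": 0,"grip": 1},
  {"tx": -0.102,"ty": -0.006,"tz": -0.142,"turn": 0,"grip": 1},
  {"tx": -0.109,"ty": -0.006,"tz": -0.161,"turn": 0,"grip": 1},
  {"tx": -0.113,"ty": -0.007,"tz": -0.181,"turn": 0,"grip": 1},
  {"tx": -0.115,"ty": -0.007,"tz": -0.2,"turn": 0,"grip": 1},
  {"tx": -0.115,"ty": -0.007,"tz": -0.222,"turn": 0,"grip": 1},
  {"tx": -0.12,"ty": -0.007,"tz": -0.235,"turn": 0,"grip": 1},
  {"tx": -0.125,"ty": -0.007,"tz": -0.25,"turn": 0,"grip": 1},
  {"tx": -0.125,"ty": -0.007,"tz": -0.25,"turn": 0,"grip": 1},
  {"tx": -0.125,"ty": -0.007,"tz": -0.25,"turn": 0,"grip": -0.6},
  {"tx": -0.125,"ty": -0.007,"tz": -0.25,"turn": 0,"grip": -0.6},
  {"tx": -0.125,"ty": -0.007,"tz": -0.25,"turn": 0,"grip": -0.6},
])

```text
clock: 36.55
position: [0.363, 0.1246, 0.0091]
ee_rot: [-0.086, 3.114, 0.006]
force: [-0.4, -0.6, -0.1]
width: 0.79
```

drive_tool([
  {"tx": 0,"ty": 0,"tz": 0.092,"turn": 0,"grip": -0.6},
  {"tx": 0.048,"ty": 0,"tz": 0.092,"turn": 0,"grip": -0.6},
  {"tx": 0.048,"ty": 0,"tz": 0.092,"turn": 0,"grip": -0.6},
  {"tx": 0.048,"ty": 0,"tz": 0.092,"turn": 0,"grip": 1},
  {"tx": 0.048,"ty": 0,"tz": 0.092,"turn": 0,"grip": 1},
  {"tx": 0.048,"ty": 0,"tz": 0.092,"turn": 0,"grip": 1},
  {"tx": 0.048,"ty": 0,"tz": 0.092,"turn": 0,"grip": 1},
  {"tx": 0.048,"ty": 0,"tz": 0.092,"turn": 0,"grip": 1},
  {"tx": 0.048,"ty": 0,"tz": 0.092,"turn": 0,"grip": 1},
], newtons=5)

```text
clock: 37.45
position: [0.382, 0.1246, 0.0458]
ee_rot: [-0.086, 3.114, 0.006]
force: [0.1, 0.8, 0.3]
width: 0.571
```

```bash
python3 tilt.py
```

```text
[0.38210936 0.12463365 0.04587569] 0.576558855656975 [ 0.49525234  0.62796948 -0.27448423]
148 261 373 | 156 254 379 | 164 249 385 | 172 249 361 | 180 255 380 | 188 256 378 | 196 257 377 | 204 259 376 | 212 260 374 | 220 261 373 | 228 263 371 | 236 264 369 | 244 260 373 | 252 257 376 | 260 200 439 | 268 200 439 |
```

drive_tool([
  {"tx": 0,"ty": 0,"tz": 0,"turn": 0,"grip": -0.6},
  {"tx": 0,"ty": 0,"tz": 0,"turn": 0,"grip": -0.6},
  {"tx": 0,"ty": 0,"tz": 0,"turn": 0,"grip": -0.6},
  {"tx": -0.055,"ty": 0,"tz": 0,"turn": 0,"grip": -0.6},
  {"tx": -0.055,"ty": 0,"tz": 0,"turn": 0,"grip": -0.6},
  {"tx": -0.055,"ty": 0,"tz": 0,"turn": 0,"grip": 1},
  {"tx": -0.055,"ty": 0,"tz": 0,"turn": 0,"grip": 1},
  {"tx": -0.055,"ty": 0,"tz": 0,"turn": 0,"grip": 1},
  {"tx": -0.055,"ty": 0,"tz": 0,"turn": 0,"grip": 1},
  {"tx": -0.055,"ty": 0,"tz": 0,"turn": 0,"grip": 1},
  {"tx": -0.055,"ty": 0,"tz": 0,"turn": 0,"grip": 1},
  {"tx": -0.055,"ty": 0,"tz": 0.1,"turn": 0,"grip": 1},
  {"tx": -0.055,"ty": 0,"tz": 0.18,"turn": 0,"grip": 1},
  {"tx": -0.055,"ty": 0,"tz": 0.18,"turn": 0,"grip": 1},
])

```text
clock: 38.9
position: [0.3618, 0.1254, 0.1208]
ee_rot: [-0.086, 3.109, 0.01]
force: [1.6, 0.0, 0.4]
width: 0.58
```

```bash
python3 tilt.py
```

```text
[0.36108515 0.12528195 0.11926107] 0.5805552985128196 [ 0.17400307  0.52799106 -0.12658405]
180 265 367 | 188 262 371 | 196 258 374 | 204 254 378 | 212 251 382 | 220 252 381 | 228 258 375 | 236 259 374 | 244 259 373 | 252 256 376 | 260 200 439 | 268 200 439 |
```

drive_tool([
  {"tx": 0.08,"ty": 0,"tz": 0,"turn": 0,"grip": 1},
  {"tx": 0.13,"ty": 0,"tz": -0.01,"turn": 0,"grip": 1},
  {"tx": 0.13,"ty": 0,"tz": -0.03,"turn": 0,"grip": 1},
  {"tx": 0.13,"ty": 0,"tz": -0.058,"turn": 0,"grip": 1},
  {"tx": 0.116,"ty": 0,"tz": -0.069,"turn": 0,"grip": 1},
  {"tx": 0.102,"ty": 0,"tz": -0.08,"turn": 0,"grip": 1},
  {"tx": 0.089,"ty": 0,"tz": -0.094,"turn": 0,"grip": 1},
  {"tx": 0.077,"ty": 0,"tz": -0.109,"turn": 0,"grip": 1},
  {"tx": 0.069,"ty": 0,"tz": -0.124,"turn": 0,"grip": 1},
  {"tx": 0.062,"ty": 0,"tz": -0.141,"turn": 0,"grip": 1},
  {"tx": 0.057,"ty": 0,"tz": -0.152,"turn": 0,"grip": 1},
  {"tx": 0.055,"ty": 0,"tz": -0.164,"turn": 0,"grip": 1},
  {"tx": 0.053,"ty": 0,"tz": -0.177,"turn": 0,"grip": 1},
  {"tx": 0.053,"ty": 0,"tz": -0.187,"turn": 0,"grip": 1},
  {"tx": 0.053,"ty": 0,"tz": -0.187,"turn": 0,"grip": 1},
])

```text
clock: 40.45
position: [0.3819, 0.1253, 0.044]
ee_rot: [-0.087, 3.111, 0.009]
force: [-0.4, -0.4, -0.5]
width: 0.58
```

```bash
python3 tilt.py
```

```text
[0.38235769 0.12532415 0.04427892] 0.5809506542227976 [-0.05371261 -0.58013065  0.70550778]
196 260 373 | 204 259 374 | 212 261 372 | 220 262 370 | 228 262 371 | 236 262 371 | 244 259 373 | 252 256 376 | 260 200 439 | 268 200 439 |
```

drive_tool([
  {"tx": -0.02,"ty": 0,"tz": 0.06,"turn": 0,"grip": 1},
  {"tx": -0.02,"ty": 0,"tz": 0.16,"turn": 0,"grip": 1},
  {"tx": -0.02,"ty": 0,"tz": 0.28,"turn": 0,"grip": 1},
  {"tx": 0.05,"ty": 0,"tz": 0.29,"turn": 0,"grip": 1},
  {"tx": 0.15,"ty": 0,"tz": 0.29,"turn": 0,"grip": 1},
  {"tx": 0.25,"ty": 0,"tz": 0.29,"turn": 0,"grip": 1},
  {"tx": 0.35,"ty": 0,"tz": 0.29,"turn": 0,"grip": 1},
  {"tx": 0.42,"ty": 0,"tz": 0.29,"turn": 0,"grip": 1},
  {"tx": 0.42,"ty": 0,"tz": 0.25,"turn": 0,"grip": 1},
  {"tx": 0.42,"ty": 0,"tz": 0.19,"turn": 0,"grip": 1},
  {"tx": 0.42,"ty": 0,"tz": 0.17,"turn": 0,"grip": 1},
  {"tx": 0.42,"ty": 0,"tz": 0.17,"turn": 0,"grip": 1},
])

```text
clock: 41.7
position: [0.5495, 0.125, 0.1113]
ee_rot: [-0.087, 3.113, 0.008]
force: [-0.1, 0.0, 0.4]
width: 0.581
```

drive_tool([
  {"tx": -0.004,"ty": 0,"tz": -0.04,"turn": 0,"grip": 1},
  {"tx": -0.004,"ty": 0,"tz": -0.057,"turn": 0,"grip": 1},
  {"tx": -0.012,"ty": 0,"tz": -0.063,"turn": 0,"grip": 1},
  {"tx": -0.02,"ty": 0,"tz": -0.069,"turn": 0,"grip": 1},
  {"tx": -0.037,"ty": 0,"tz": -0.081,"turn": 0,"grip": 1},
  {"tx": -0.05,"ty": 0,"tz": -0.093,"turn": 0,"grip": 1},
  {"tx": -0.062,"ty": 0,"tz": -0.107,"turn": 0,"grip": 1},
  {"tx": -0.07,"ty": 0,"tz": -0.118,"turn": 0,"grip": 1},
  {"tx": -0.078,"ty": 0,"tz": -0.129,"turn": 0,"grip": 1},
  {"tx": -0.082,"ty": 0,"tz": -0.137,"turn": 0,"grip": 1},
  {"tx": -0.082,"ty": 0,"tz": -0.137,"turn": 0,"grip": 1},
])

```text
clock: 42.8
position: [0.5181, 0.1248, 0.0569]
ee_rot: [-0.086, 3.11, 0.008]
force: [2.1, 0.0, 3.0]
width: 0.597
```

```bash
python3 look.py c10; python3 tilt.py
```

```text
[0.51768362 0.1249531  0.05690291] 0.6005204027564676 [ 3.29375901 -0.9415484   4.85926254]
[0.51761434 0.12501852 0.05691098] 0.6012176375628396 [ 3.38716298 -1.65407369  5.88262775]
164 200 423 | 172 200 437 | 180 200 438 | 188 200 434 | 196 200 433 | 204 200 419 | 212 200 418 | 220 201 417 | 228 202 416 | 236 202 439 | 244 200 438 | 252 201 437 | 260 200 439 | 268 200 439 |
```

View pics/c10.png

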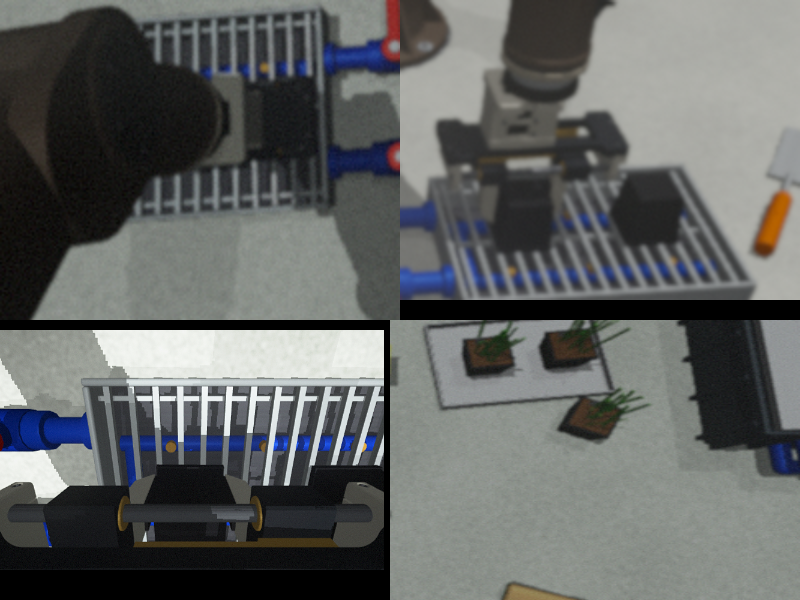

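drive_tool([
  {"tx": 0,"ty": 0,"tz": 0,"turn": 0,"grip": -0.5},
  {"tx": 0,"ty": 0,"tz": 0,"turn": 0,"grip": -0.8},
  {"tx": 0,"ty": 0,"tz": 0,"turn": 0,"grip": -0.8},
  {"tx": 0,"ty": 0,"tz": 0,"turn": 0,"grip": -0.8},
  {"tx": 0,"ty": 0,"tz": 0.06,"turn": 0,"grip": -0.8},
  {"tx": 0,"ty": 0,"tz": 0.15,"turn": 0,"grip": -0.8},
  {"tx": 0,"ty": 0,"tz": 0.27,"turn": 0,"grip": -0.8},
  {"tx": 0,"ty": 0,"tz": 0.39,"turn": 0,"grip": 1},
  {"tx": 0.1,"ty": -0.1,"tz": 0.4,"turn": 0,"grip": 1},
  {"tx": 0.2,"ty": -0.2,"tz": 0.4,"turn": 0,"grip": 1},
  {"tx": 0.336,"ty": -0.3,"tz": 0.4,"turn": 0,"grip": 1},
  {"tx": 0.336,"ty": -0.3,"tz": 0.4,"turn": 0,"grip": 1},
  {"tx": 0.336,"ty": -0.3,"tz": 0.4,"turn": 0,"grip": 1},
])

```text
clock: 44.3
position: [0.6542, 0.0004, 0.2162]
ee_rot: [-0.078, 3.111, 0.004]
force: [-0.8, -0.4, -0.1]
width: 0.427
```

```bash
cat >> chk.py <<'E'
u,v=np.array([np.cos(.058),np.sin(.058)]),np.array([-np.sin(.058),np.cos(.058)])
for gx,gy in((0,.07),(0,-.07)):print('expected base px',proj('top',[[*(np.array([.53,.197])+gx*u+gy*v),.102]]).round(1))
roi=m.copy();roi[:190]=0;roi[310:]=0;roi[:,:100]=0;roi[:,260:]=0
for c in blobs(roi,250):print('on grid',cv2.boundingRect(c))
hsv=cv2.cvtColor(im,cv2.COLOR_BGR2HSV);red=((hsv[...,0]<8)|(hsv[...,0]>172))&(hsv[...,1]>130)&(hsv[...,2]>60);red[:,:270]=0;red[:,345:]=0
for c in blobs(red,30):print('lever',cv2.boundingRect(c))
E
python3 chk.py
python3 - <<'E'
import sys;sys.path.insert(0,'.')
from h import *
s=get_image('scene')[:,:,::-1];t=cv2.imread('pics/chk.png')
o=np.hstack([cv2.resize(s[100:240,300:580],(400,200)),cv2.resize(t[180:320,90:370],(400,200))]);cv2.imwrite('pics/c11.png',o)
E
```

```text
[0.65256511 0.00276868 0.21601189] [-0.08121767  3.11233014  0.00636227] 44.35 tcp px [[258. 167.]]
[211.5, 245.0, 31.0, 28.0, 0.0] [0.534  0.1232] [0.5307 0.1106]
[286.4, 148.6, 49.8, 49.4, 84.6] [ 0.7375 -0.0302] [ 0.7231 -0.0345]
[543.3, 126.2, 186.6, 61.1, 72.9] [ 0.7777 -0.5843] [ 0.7611 -0.5586]
[422.2, 35.3, 70.1, 26.1, 73.5] [ 1.0001 -0.3377] [ 0.9715 -0.3253]
[146.7, 212.1, 133.4, 467.1, 27.5] [0.6046 0.2611] [0.5975 0.241 ]
[70.8, 17.7, 18.2, 58.8, 37.7] [1.0627 0.4679] [1.0307 0.4367]
expected base px [[130.9 248.8]]
expected base px [[203.1 243.4]]
on grid (196, 231, 32, 29)
on grid (100, 190, 90, 120)
lever (284, 261, 49, 14)
lever (281, 174, 13, 47)
```

drive_tool([
  {"tx": 0,"ty": 0.023,"tz": -0.1,"turn": 0,"grip": 1},
  {"tx": 0,"ty": 0.023,"tz": -0.2,"turn": 0,"grip": 1},
  {"tx": 0,"ty": 0.023,"tz": -0.3,"turn": 0,"grip": 1},
  {"tx": 0,"ty": 0.023,"tz": -0.37,"turn": 0,"grip": 1},
  {"tx": 0,"ty": 0.023,"tz": -0.395,"turn": 0,"grip": 1},
  {"tx": 0,"ty": 0.023,"tz": -0.395,"turn": 0,"grip": 1},
])

```text
clock: 45.0
position: [0.6502, 0.015, 0.0571]
ee_rot: [-0.087, 3.116, 0.009]
force: [0.3, -0.5, 0.5]
width: 0.008
```

drive_tool([
  {"tx": 0.003,"ty": -0.043,"tz": 0,"turn": 0,"grip": 1},
  {"tx": 0.014,"ty": -0.066,"tz": 0,"turn": 0,"grip": 1},
  {"tx": 0.023,"ty": -0.103,"tz": 0,"turn": 0,"grip": 1},
  {"tx": 0.022,"ty": -0.124,"tz": 0,"turn": 0,"grip": 1},
  {"tx": 0.021,"ty": -0.146,"tz": 0,"turn": 0,"grip": 1},
  {"tx": 0.014,"ty": -0.168,"tz": 0,"turn": 0,"grip": 1},
  {"tx": 0.005,"ty": -0.19,"tz": 0,"turn": 0,"grip": 1},
  {"tx": -0.01,"ty": -0.21,"tz": 0,"turn": 0,"grip": 1},
  {"tx": -0.026,"ty": -0.229,"tz": 0,"turn": 0,"grip": 1},
  {"tx": -0.046,"ty": -0.243,"tz": 0,"turn": 0,"grip": 1},
  {"tx": -0.068,"ty": -0.257,"tz": 0,"turn": 0,"grip": 1},
  {"tx": -0.09,"ty": -0.265,"tz": 0,"turn": 0,"grip": 1},
  {"tx": -0.104,"ty": -0.266,"tz": 0,"turn": 0,"grip": 1},
  {"tx": -0.106,"ty": -0.266,"tz": 0,"turn": 0,"grip": 1},
  {"tx": -0.106,"ty": -0.266,"tz": 0,"turn": 0,"grip": 1},
])

```text
clock: 46.5
position: [0.6154, -0.0913, 0.0586]
ee_rot: [-0.088, 3.101, 0.005]
force: [28.6, 1.4, -18.8]
width: 0.008
```

drive_tool([
  {"tx": 0.04,"ty": 0,"tz": 0,"turn": 0,"grip": 1},
  {"tx": 0.04,"ty": 0,"tz": 0.1,"turn": 0,"grip": 1},
  {"tx": 0.04,"ty": 0,"tz": 0.2,"turn": 0,"grip": 1},
  {"tx": 0.04,"ty": 0,"tz": 0.2,"turn": 0,"grip": 1},
  {"tx": -0.08,"ty": -0.01,"tz": 0.2,"turn": 0,"grip": 1},
  {"tx": -0.135,"ty": -0.01,"tz": 0.2,"turn": 0,"grip": 1},
  {"tx": -0.135,"ty": -0.01,"tz": 0.2,"turn": 0,"grip": 1},
  {"tx": -0.135,"ty": -0.01,"tz": 0.2,"turn": 0,"grip": 1},
  {"tx": -0.135,"ty": -0.01,"tz": 0.1,"turn": 0,"grip": 1},
  {"tx": -0.135,"ty": -0.01,"tz": 0.03,"turn": 0,"grip": 1},
  {"tx": -0.135,"ty": -0.01,"tz": 0,"turn": 0,"grip": 1},
  {"tx": -0.135,"ty": -0.01,"tz": 0,"turn": 0,"grip": 1},
  {"tx": -0.135,"ty": -0.01,"tz": 0,"turn": 0,"grip": 1},
  {"tx": -0.135,"ty": -0.01,"tz": 0,"turn": 0,"grip": 1},
  {"tx": -0.135,"ty": -0.01,"tz": 0,"turn": 0,"grip": 1},
  {"tx": -0.135,"ty": -0.01,"tz": 0,"turn": 0,"grip": 1},
  {"tx": -0.135,"ty": -0.01,"tz": 0,"turn": 0,"grip": 1},
  {"tx": -0.135,"ty": -0.01,"tz": 0,"turn": 0,"grip": 1},
  {"tx": -0.135,"ty": -0.01,"tz": 0,"turn": 0,"grip": 1},
  {"tx": -0.135,"ty": -0.01,"tz": 0,"turn": 0,"grip": 1},
])

```text
clock: 48.5
position: [0.5614, -0.0953, 0.0586]
ee_rot: [-0.088, 3.101, 0.005]
force: [-0.7, -0.3, 0.3]
width: 0.005
```

```bash
python3 chk.py | egrep 'clock|lever|on grid|0\.'; python3 -c "
import numpy as np
p=np.array([.594,-.0335])
for th in(-86.7,-75,-60,-45,-30,-15,0,3.4):
    t=np.radians(th);u=np.array([np.cos(t),np.sin(t)]);n=np.array([u[1],-u[0]])
    off=7+19*abs(n[1])+9.5*abs(n[0]);print(th,(p+.06*u+off/1000*n).round(4))"
```

```text
[ 0.56139196 -0.09534624  0.05854144] [-0.08808685  3.1008082   0.00526664] 48.55 tcp px [[318. 230.]]
[141.0, 250.5, 29.0, 34.0, 90.0] [0.5252 0.2674] [0.5224 0.247 ]
[366.6, 213.9, 19.1, 60.9, 14.5] [ 0.593  -0.1967] [ 0.5865 -0.1919]
[11.9, 196.5, 19.2, 24.6, 15.9] [0.6431 0.5486] [0.6339 0.5129]
[265.2, 320.7, 165.2, 303.3, 37.9] [0.383  0.0113] [0.3878 0.0048]
[58.3, 120.6, 19.4, 31.5, 15.9] [0.811  0.4689] [0.7927 0.4376]
[553.8, 145.8, 215.6, 98.6, 61.1] [ 0.7331 -0.6012] [ 0.719  -0.5746]
[170.4, 43.6, 10.8, 55.1, 2.1] [0.9916 0.2337] [0.9634 0.2151]
[422.2, 35.6, 70.7, 27.7, 73.4] [ 0.9994 -0.3378] [ 0.9708 -0.3254]
expected base px [[130.9 248.8]]
on grid (124, 236, 35, 30)
on grid (188, 211, 72, 99)
-86.7 [ 0.5799 -0.0944]
-75 [ 0.5892 -0.0969]
-60 [ 0.6026 -0.0978]
-45 [ 0.6172 -0.0951]
-30 [ 0.6319 -0.0879]
-15 [ 0.6448 -0.0759]
0 [ 0.654  -0.0595]
3.4 [ 0.6555 -0.0564]
```

drive_tool([
  {"tx": 0,"ty": 0,"tz": 0,"turn": 0,"grip": 1},
  {"tx": 0,"ty": 0,"tz": 0,"turn": 0,"grip": 1},
  {"tx": 0,"ty": 0,"tz": 0,"turn": 0,"grip": 1},
  {"tx": 0,"ty": 0,"tz": 0,"turn": 0,"grip": 1},
  {"tx": 0,"ty": 0,"tz": 0,"turn": 0,"grip": 1},
  {"tx": 0,"ty": 0,"tz": 0,"turn": 0,"grip": 1},
  {"tx": 0,"ty": 0,"tz": 0,"turn": 0,"grip": 1},
  {"tx": 0,"ty": 0,"tz": 0,"turn": 0,"grip": 1},
  {"tx": 0,"ty": 0,"tz": 0,"turn": 0,"grip": 1},
  {"tx": 0,"ty": 0,"tz": 0,"turn": 0,"grip": 1},
  {"tx": 0,"ty": 0,"tz": 0,"turn": 0,"grip": 1},
  {"tx": 0,"ty": 0,"tz": 0,"turn": 0,"grip": 1},
  {"tx": 0,"ty": 0,"tz": 0,"turn": 0,"grip": 1},
  {"tx": 0,"ty": 0,"tz": 0,"turn": 0,"grip": 1},
  {"tx": 0,"ty": 0,"tz": 0,"turn": 0,"grip": 1},
  {"tx": 0,"ty": 0,"tz": 0,"turn": 0,"grip": 1},
  {"tx": 0,"ty": 0,"tz": 0,"turn": 0,"grip": 1},
  {"tx": 0,"ty": 0,"tz": 0,"turn": 0,"grip": 1},
  {"tx": 0,"ty": 0,"tz": 0,"turn": 0,"grip": 1},
  {"tx": 0,"ty": 0,"tz": 0,"turn": 0,"grip": 1},
])

```text
clock: 50.55
position: [0.5614, -0.0954, 0.0585]
ee_rot: [-0.088, 3.101, 0.005]
force: [0.0, 0.1, -0.2]
width: 0.004
```

drive_tool([
  {"tx": 0,"ty": 0,"tz": 0,"turn": 0,"grip": 1},
  {"tx": 0,"ty": 0,"tz": 0,"turn": 0,"grip": 1},
  {"tx": 0,"ty": 0,"tz": 0,"turn": 0,"grip": 1},
  {"tx": 0,"ty": 0,"tz": 0,"turn": 0,"grip": 1},
  {"tx": 0,"ty": 0,"tz": 0,"turn": 0,"grip": 1},
  {"tx": 0,"ty": 0,"tz": 0,"turn": 0,"grip": 1},
  {"tx": 0,"ty": 0,"tz": 0,"turn": 0,"grip": 1},
  {"tx": 0,"ty": 0,"tz": 0,"turn": 0,"grip": 1},
  {"tx": 0,"ty": 0,"tz": 0,"turn": 0,"grip": 1},
  {"tx": 0,"ty": 0,"tz": 0,"turn": 0,"grip": 1},
  {"tx": 0,"ty": 0,"tz": 0,"turn": 0,"grip": 1},
  {"tx": 0,"ty": 0,"tz": 0,"turn": 0,"grip": 1},
])

```text
clock: 51.75
position: [0.5614, -0.0954, 0.0586]
ee_rot: [-0.088, 3.101, 0.005]
force: [0.2, 0.3, -0.5]
width: 0.001
```

Run:
```python
from h import *
s=get_image('scene')[:,:,::-1];t=get_image('top')[:,:,::-1]
o=np.vstack([cv2.resize(s[100:240,300:580],(600,300)),cv2.resize(t[180:320,90:370],(600,300))]);cv2.imwrite('pics/c12.png',o)
hsv=cv2.cvtColor(s,cv2.COLOR_BGR2HSV);red=((hsv[...,0]<8)|(hsv[...,0]>172))&(hsv[...,1]>130)&(hsv[...,2]>60);red[:,:290]=0;red[:,420:]=0
for c in blobs(red,15):print('lever scene',cv2.boundingRect(c))
print(proj('scene',[[.594,-.0335,.078],[.594+.005,-.0335-.085,.078],[.4846,-.04,.078],[.4846+.005,-.04-.085,.078]]).round(0).tolist(),observe()['clock'])
```

```text
lever scene (321, 184, 45, 11)
lever scene (347, 151, 12, 5)
[[361.0, 184.0], [320.0, 186.0], [354.0, 151.0], [316.0, 153.0]] 51.85
```

drive_tool([
  {"tx": 0.046,"ty": 0.003,"tz": 0,"turn": 0,"grip": 1},
  {"tx": 0.07,"ty": -0.004,"tz": 0,"turn": 0,"grip": 1},
  {"tx": 0.087,"ty": -0.005,"tz": 0,"turn": 0,"grip": 1},
  {"tx": 0.103,"ty": -0.006,"tz": 0,"turn": 0,"grip": 1},
  {"tx": 0.121,"ty": -0.003,"tz": 0,"turn": 0,"grip": 1},
  {"tx": 0.14,"ty": 0.001,"tz": 0,"turn": 0,"grip": 1},
  {"tx": 0.158,"ty": 0.01,"tz": 0,"turn": 0,"grip": 1},
  {"tx": 0.176,"ty": 0.019,"tz": 0,"turn": 0,"grip": 1},
  {"tx": 0.193,"ty": 0.034,"tz": 0,"turn": 0,"grip": 1},
  {"tx": 0.209,"ty": 0.049,"tz": 0,"turn": 0,"grip": 1},
  {"tx": 0.221,"ty": 0.07,"tz": 0,"turn": 0,"grip": 1},
  {"tx": 0.232,"ty": 0.09,"tz": 0,"turn": 0,"grip": 1},
  {"tx": 0.235,"ty": 0.1,"tz": 0,"turn": 0,"grip": 1},
  {"tx": 0.237,"ty": 0.115,"tz": 0,"turn": 0,"grip": 1},
  {"tx": 0.237,"ty": 0.118,"tz": 0,"turn": 0,"grip": 1},
  {"tx": 0.237,"ty": 0.118,"tz": 0,"turn": 0,"grip": 1},
])

```text
clock: 53.45
position: [0.6552, -0.0546, 0.0583]
ee_rot: [-0.081, 3.102, -0.005]
force: [-1.7, -16.3, -3.2]
width: 0.006
```

Against the stop (16 N). Back off, rise clear, and check.

drive_tool([
  {"tx": 0,"ty": -0.05,"tz": 0,"turn": 0,"grip": 1},
  {"tx": 0,"ty": -0.06,"tz": 0.1,"turn": 0,"grip": 1},
  {"tx": 0,"ty": -0.08,"tz": 0.22,"turn": 0,"grip": 1},
  {"tx": 0,"ty": -0.2,"tz": 0.34,"turn": 0,"grip": 1},
  {"tx": -0.1,"ty": -0.32,"tz": 0.44,"turn": 0,"grip": 1},
  {"tx": -0.25,"ty": -0.44,"tz": 0.44,"turn": 0,"grip": 1},
  {"tx": -0.4,"ty": -0.5,"tz": 0.44,"turn": 0,"grip": 1},
  {"tx": -0.4,"ty": -0.5,"tz": 0.44,"turn": 0,"grip": 1},
  {"tx": -0.4,"ty": -0.5,"tz": 0.44,"turn": 0,"grip": 1},
])

```text
clock: 54.35
position: [0.4917, -0.2579, 0.2355]
ee_rot: [-0.074, 3.101, -0.007]
force: [0.3, 0.1, -0.4]
width: 0.004
```

Run:
```python
from h import *
s=get_image('scene')[:,:,::-1];t=get_image('top')[:,:,::-1]
o=np.vstack([cv2.resize(s[100:240,300:580],(600,300)),cv2.resize(t[180:320,90:370],(600,300))]);cv2.imwrite('pics/c13.png',o)
for n,im in(('scene',s),('top',t)):
    hsv=cv2.cvtColor(im,cv2.COLOR_BGR2HSV);red=((hsv[...,0]<8)|(hsv[...,0]>172))&(hsv[...,1]>130)&(hsv[...,2]>60);red[:,:270]=0;red[:,420:]=0
    for c in blobs(red,15):print(n,cv2.boundingRect(c))
print(observe()['clock'],observe()['position'],observe()['force'])
```

```text
scene (355, 183, 15, 33)
scene (317, 152, 42, 6)
top (284, 261, 49, 14)
top (281, 174, 13, 47)
54.45 [ 0.49284406 -0.25735923  0.23548776] [0.68071423 0.25511217 0.55456938]
```

View pics/c13.png

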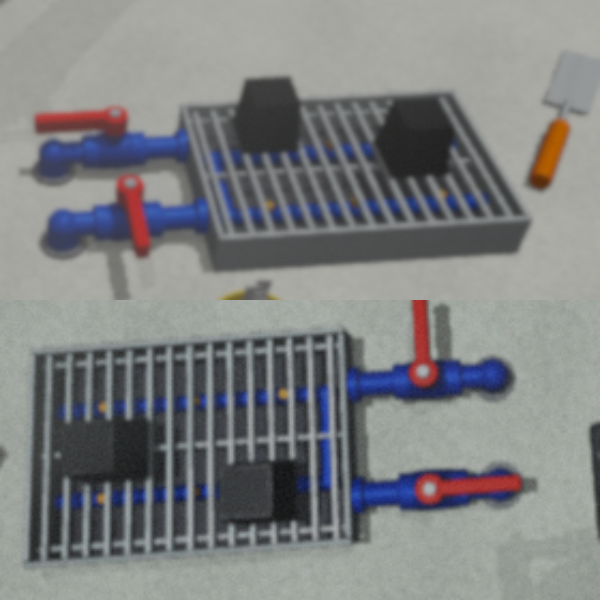

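Run:
```python
from h import *
u,v=np.array([np.cos(.058),np.sin(.058)]),np.array([-np.sin(.058),np.cos(.058)])
k=280/600
for n,q in(('A',(89,448)),('B',(247,491))):
    px=[90+q[0]*k,180+(q[1]-300)*k];w=cast('top',[px],.102)[0,:2];d=w-[.53,.197];print(n,px,w,'grid',d@u,d@v)
t=cv2.imread('pics/c12.png',0)[300:];m=t<42
for c in blobs(m,600):print('before shut',cv2.boundingRect(c))
t=cv2.imread('pics/c13.png',0)[300:];m=t<42
for c in blobs(m,600):print('now',cv2.boundingRect(c))
```

```text
A [131.53333333333333, 249.06666666666666] [0.52542488 0.26562562] grid -0.0005893744093347936 0.06877543733315356
B [205.26666666666665, 269.1333333333333] [0.48474622 0.1208925 ] grid -0.04958944158358191 -0.07335627739175221
before shut (81, 118, 67, 68)
before shut (557, 6, 43, 128)
before shut (194, 0, 350, 300)
now (232, 161, 76, 64)
now (74, 121, 73, 63)
```

Run:
```python
import cv2,numpy as np
for f,sc in(('c11',0),('c12',1),('c13',1)):
    a=cv2.imread(f'pics/{f}.png',0)
    a=cv2.resize(a[:200,:400],(600,300)) if not sc else a[:300]
    m=(a<52).astype(np.uint8);cs,_=cv2.findContours(m,0,1)
    print(f,[cv2.boundingRect(c) for c in cs if cv2.contourArea(c)>800])
```

```text
c11 [(245, 113, 70, 73), (377, 106, 77, 74), (83, 0, 196, 32)]
c12 [(237, 109, 60, 45), (377, 105, 77, 75)]
c13 [(239, 108, 58, 45), (377, 101, 77, 83)]
```

Run:
```python
import cv2,numpy as np
a=cv2.imread('pics/chk.png',0)
for r in range(215,300,6):print(r,a[r,186:240:4].tolist())
```

```text
215 [107, 55, 63, 114, 61, 156, 68, 103, 65, 48, 128, 57, 156, 67]
221 [115, 65, 68, 115, 68, 152, 53, 104, 71, 91, 133, 41, 152, 35]
227 [116, 57, 66, 128, 45, 153, 34, 85, 58, 46, 142, 39, 141, 34]
233 [104, 63, 66, 125, 63, 150, 67, 91, 85, 54, 145, 57, 138, 50]
239 [112, 61, 66, 126, 63, 149, 59, 72, 75, 58, 149, 60, 71, 32]
245 [113, 76, 114, 139, 134, 157, 134, 135, 107, 126, 147, 85, 41, 37]
251 [103, 64, 61, 144, 65, 131, 58, 59, 88, 56, 99, 29, 32, 32]
257 [114, 67, 52, 53, 55, 47, 55, 61, 19, 28, 36, 35, 35, 31]
263 [112, 68, 64, 52, 59, 59, 57, 58, 23, 33, 29, 29, 34, 38]
269 [94, 57, 51, 52, 60, 56, 52, 35, 37, 26, 34, 34, 37, 36]
275 [87, 63, 62, 48, 60, 57, 36, 36, 35, 34, 38, 32, 28, 34]
281 [90, 77, 54, 57, 62, 32, 30, 35, 32, 39, 36, 35, 35, 35]
287 [99, 79, 63, 150, 31, 33, 28, 33, 37, 32, 32, 33, 41, 32]
293 [92, 74, 56, 49, 34, 35, 37, 40, 37, 40, 33, 39, 37, 35]
299 [129, 142, 37, 33, 33, 36, 36, 31, 38, 32, 35, 36, 32, 29]
```

drive_tool([
  {"tx": 0.396,"ty": 0.677,"tz": 0,"turn": 0,"grip": 1},
  {"tx": 0.396,"ty": 0.677,"tz": 0,"turn": 0,"grip": 1},
  {"tx": 0.396,"ty": 0.677,"tz": 0,"turn": 0,"grip": 1},
  {"tx": 0.396,"ty": 0.677,"tz": 0,"turn": 0,"grip": 1},
  {"tx": 0.396,"ty": 0.677,"tz": 0,"turn": 0,"grip": 1},
  {"tx": 0.396,"ty": 0.677,"tz": 0,"turn": 0,"grip": 1},
  {"tx": 0.396,"ty": 0.677,"tz": 0,"turn": 0,"grip": 1},
  {"tx": 0.396,"ty": 0.677,"tz": 0,"turn": 0,"grip": 1},
  {"tx": 0.396,"ty": 0.677,"tz": -0.1,"turn": 0,"grip": 1},
  {"tx": 0.396,"ty": 0.677,"tz": -0.2,"turn": 0,"grip": 1},
  {"tx": 0.396,"ty": 0.677,"tz": -0.3,"turn": 0,"grip": 1},
  {"tx": 0.396,"ty": 0.677,"tz": -0.4,"turn": 0,"grip": 1},
  {"tx": 0.396,"ty": 0.677,"tz": -0.444,"turn": 0,"grip": 1},
  {"tx": 0.396,"ty": 0.677,"tz": -0.444,"turn": 0,"grip": 1},
  {"tx": 0.396,"ty": 0.677,"tz": -0.444,"turn": 0,"grip": 1},
])

```text
clock: 55.95
position: [0.6515, 0.0123, 0.0586]
ee_rot: [-0.071, 3.1, -0.007]
force: [0.1, 0.3, 1.0]
width: 0.007
```

drive_tool([
  {"tx": 0.003,"ty": -0.043,"tz": 0,"turn": 0,"grip": 1},
  {"tx": 0.014,"ty": -0.066,"tz": 0,"turn": 0,"grip": 1},
  {"tx": 0.023,"ty": -0.103,"tz": 0,"turn": 0,"grip": 1},
  {"tx": 0.022,"ty": -0.124,"tz": 0,"turn": 0,"grip": 1},
  {"tx": 0.021,"ty": -0.146,"tz": 0,"turn": 0,"grip": 1},
  {"tx": 0.014,"ty": -0.168,"tz": 0,"turn": 0,"grip": 1},
  {"tx": 0.005,"ty": -0.19,"tz": 0,"turn": 0,"grip": 1},
  {"tx": -0.01,"ty": -0.21,"tz": 0,"turn": 0,"grip": 1},
  {"tx": -0.026,"ty": -0.229,"tz": 0,"turn": 0,"grip": 1},
  {"tx": -0.046,"ty": -0.243,"tz": 0,"turn": 0,"grip": 1},
  {"tx": -0.068,"ty": -0.257,"tz": 0,"turn": 0,"grip": 1},
  {"tx": -0.09,"ty": -0.265,"tz": 0,"turn": 0,"grip": 1},
  {"tx": -0.104,"ty": -0.266,"tz": 0,"turn": 0,"grip": 1},
  {"tx": -0.106,"ty": -0.266,"tz": 0,"turn": 0,"grip": 1},
  {"tx": -0.106,"ty": -0.266,"tz": 0,"turn": 0,"grip": 1},
])

```text
clock: 57.45
position: [0.6158, -0.0942, 0.0599]
ee_rot: [-0.073, 3.087, -0.01]
force: [25.8, 1.2, -17.8]
width: 0.006
```

drive_tool([
  {"tx": 0.04,"ty": 0,"tz": 0,"turn": 0,"grip": 1},
  {"tx": 0.04,"ty": 0,"tz": 0.1,"turn": 0,"grip": 1},
  {"tx": 0.04,"ty": 0,"tz": 0.2,"turn": 0,"grip": 1},
  {"tx": 0.04,"ty": 0,"tz": 0.2,"turn": 0,"grip": 1},
  {"tx": -0.08,"ty": -0.01,"tz": 0.2,"turn": 0,"grip": 1},
  {"tx": -0.135,"ty": -0.01,"tz": 0.2,"turn": 0,"grip": 1},
  {"tx": -0.135,"ty": -0.01,"tz": 0.2,"turn": 0,"grip": 1},
  {"tx": -0.135,"ty": -0.01,"tz": 0.2,"turn": 0,"grip": 1},
  {"tx": -0.135,"ty": -0.01,"tz": 0.1,"turn": 0,"grip": 1},
  {"tx": -0.135,"ty": -0.01,"tz": 0.03,"turn": 0,"grip": 1},
  {"tx": -0.135,"ty": -0.01,"tz": 0,"turn": 0,"grip": 1},
  {"tx": -0.135,"ty": -0.01,"tz": 0,"turn": 0,"grip": 1},
  {"tx": -0.135,"ty": -0.01,"tz": 0,"turn": 0,"grip": 1},
  {"tx": -0.135,"ty": -0.01,"tz": 0,"turn": 0,"grip": 1},
  {"tx": -0.135,"ty": -0.01,"tz": 0,"turn": 0,"grip": 1},
  {"tx": -0.135,"ty": -0.01,"tz": 0,"turn": 0,"grip": 1},
  {"tx": -0.135,"ty": -0.01,"tz": 0,"turn": 0,"grip": 1},
  {"tx": -0.135,"ty": -0.01,"tz": 0,"turn": 0,"grip": 1},
  {"tx": -0.135,"ty": -0.01,"tz": 0,"turn": 0,"grip": 1},
  {"tx": -0.135,"ty": -0.01,"tz": 0,"turn": 0,"grip": 1},
])

```text
clock: 59.45
position: [0.5618, -0.0983, 0.0599]
ee_rot: [-0.073, 3.087, -0.01]
force: [0.1, 0.3, -0.7]
width: 0.002
```

drive_tool([
  {"tx": 0,"ty": 0,"tz": 0,"turn": 0,"grip": 1},
  {"tx": 0,"ty": 0,"tz": 0,"turn": 0,"grip": 1},
  {"tx": 0,"ty": 0,"tz": 0,"turn": 0,"grip": 1},
  {"tx": 0,"ty": 0,"tz": 0,"turn": 0,"grip": 1},
  {"tx": 0,"ty": 0,"tz": 0,"turn": 0,"grip": 1},
  {"tx": 0,"ty": 0,"tz": 0,"turn": 0,"grip": 1},
  {"tx": 0,"ty": 0,"tz": 0,"turn": 0,"grip": 1},
  {"tx": 0,"ty": 0,"tz": 0,"turn": 0,"grip": 1},
  {"tx": 0,"ty": 0,"tz": 0,"turn": 0,"grip": 1},
  {"tx": 0,"ty": 0,"tz": 0,"turn": 0,"grip": 1},
  {"tx": 0,"ty": 0,"tz": 0,"turn": 0,"grip": 1},
  {"tx": 0,"ty": 0,"tz": 0,"turn": 0,"grip": 1},
  {"tx": 0,"ty": 0,"tz": 0,"turn": 0,"grip": 1},
  {"tx": 0,"ty": 0,"tz": 0,"turn": 0,"grip": 1},
  {"tx": 0,"ty": 0,"tz": 0,"turn": 0,"grip": 1},
  {"tx": 0,"ty": 0,"tz": 0,"turn": 0,"grip": 1},
  {"tx": 0,"ty": 0,"tz": 0,"turn": 0,"grip": 1},
  {"tx": 0,"ty": 0,"tz": 0,"turn": 0,"grip": 1},
  {"tx": 0,"ty": 0,"tz": 0,"turn": 0,"grip": 1},
  {"tx": 0,"ty": 0,"tz": 0,"turn": 0,"grip": 1},
])

```text
clock: 61.45
position: [0.5618, -0.0983, 0.0599]
ee_rot: [-0.073, 3.087, -0.01]
force: [1.1, -0.1, -0.2]
width: 0.008
```

drive_tool([
  {"tx": 0,"ty": 0,"tz": 0,"turn": 0,"grip": 1},
  {"tx": 0,"ty": 0,"tz": 0,"turn": 0,"grip": 1},
  {"tx": 0,"ty": 0,"tz": 0,"turn": 0,"grip": 1},
  {"tx": 0,"ty": 0,"tz": 0,"turn": 0,"grip": 1},
  {"tx": 0,"ty": 0,"tz": 0,"turn": 0,"grip": 1},
  {"tx": 0,"ty": 0,"tz": 0,"turn": 0,"grip": 1},
  {"tx": 0,"ty": 0,"tz": 0,"turn": 0,"grip": 1},
  {"tx": 0,"ty": 0,"tz": 0,"turn": 0,"grip": 1},
  {"tx": 0,"ty": 0,"tz": 0,"turn": 0,"grip": 1},
])

```text
clock: 62.35
position: [0.5618, -0.0983, 0.0599]
ee_rot: [-0.073, 3.087, -0.01]
force: [-0.1, 0.5, -0.4]
width: 0.008
```

Run:
```python
from h import *
s=get_image('scene')[:,:,::-1];a=cv2.cvtColor(cv2.resize(s[100:240,300:580],(600,300)),cv2.COLOR_BGR2GRAY)
print(observe()['clock'],observe()['position'],[cv2.boundingRect(c) for c in blobs(a<52,800)])
hsv=cv2.cvtColor(s,cv2.COLOR_BGR2HSV);red=((hsv[...,0]<8)|(hsv[...,0]>172))&(hsv[...,1]>130)&(hsv[...,2]>60);red[:,:290]=0;red[:,420:]=0
print([cv2.boundingRect(c) for c in blobs(red,15)])
```

```text
62.4 [ 0.56179488 -0.09824572  0.05992189] [(237, 112, 59, 40), (377, 104, 77, 76)]
[(321, 184, 45, 11), (346, 151, 7, 5)]
```

drive_tool([
  {"tx": 0.046,"ty": 0.01,"tz": 0,"turn": 0,"grip": 1},
  {"tx": 0.07,"ty": 0.003,"tz": 0,"turn": 0,"grip": 1},
  {"tx": 0.087,"ty": 0.002,"tz": 0,"turn": 0,"grip": 1},
  {"tx": 0.103,"ty": 0.001,"tz": 0,"turn": 0,"grip": 1},
  {"tx": 0.121,"ty": 0.004,"tz": 0,"turn": 0,"grip": 1},
  {"tx": 0.14,"ty": 0.008,"tz": 0,"turn": 0,"grip": 1},
  {"tx": 0.158,"ty": 0.017,"tz": 0,"turn": 0,"grip": 1},
  {"tx": 0.176,"ty": 0.026,"tz": 0,"turn": 0,"grip": 1},
  {"tx": 0.193,"ty": 0.041,"tz": 0,"turn": 0,"grip": 1},
  {"tx": 0.209,"ty": 0.056,"tz": 0,"turn": 0,"grip": 1},
  {"tx": 0.221,"ty": 0.077,"tz": 0,"turn": 0,"grip": 1},
  {"tx": 0.232,"ty": 0.097,"tz": 0,"turn": 0,"grip": 1},
  {"tx": 0.235,"ty": 0.107,"tz": 0,"turn": 0,"grip": 1},
  {"tx": 0.237,"ty": 0.122,"tz": 0,"turn": 0,"grip": 1},
  {"tx": 0.237,"ty": 0.125,"tz": 0,"turn": 0,"grip": 1},
  {"tx": 0.237,"ty": 0.125,"tz": 0,"turn": 0,"grip": 1},
])

```text
clock: 64.0
position: [0.6555, -0.0547, 0.0596]
ee_rot: [-0.066, 3.088, -0.02]
force: [-3.4, -16.2, -3.0]
width: 0.009
```

drive_tool([
  {"tx": 0,"ty": -0.05,"tz": 0,"turn": 0,"grip": 1},
  {"tx": 0,"ty": -0.06,"tz": 0.1,"turn": 0,"grip": 1},
  {"tx": 0,"ty": -0.08,"tz": 0.22,"turn": 0,"grip": 1},
  {"tx": 0,"ty": -0.2,"tz": 0.34,"turn": 0,"grip": 1},
  {"tx": -0.1,"ty": -0.32,"tz": 0.44,"turn": 0,"grip": 1},
  {"tx": -0.25,"ty": -0.44,"tz": 0.44,"turn": 0,"grip": 1},
  {"tx": -0.4,"ty": -0.5,"tz": 0.44,"turn": 0,"grip": 1},
  {"tx": -0.4,"ty": -0.5,"tz": 0.44,"turn": 0,"grip": 1},
  {"tx": -0.4,"ty": -0.5,"tz": 0.44,"turn": 0,"grip": 1},
])

```text
clock: 64.9
position: [0.492, -0.258, 0.2367]
ee_rot: [-0.059, 3.087, -0.022]
force: [-0.1, 0.0, 0.6]
width: 0.004
```

Run:
```python
from h import *
s=get_image('scene')[:,:,::-1];t=get_image('top')[:,:,::-1]
for n,im,x0,y0 in(('scene',s,300,100),('top',t,90,180)):
    hsv=cv2.cvtColor(im,cv2.COLOR_BGR2HSV);red=((hsv[...,0]<8)|(hsv[...,0]>172))&(hsv[...,1]>130)&(hsv[...,2]>60);red[:,:270]=0;red[:,420:]=0
    g=cv2.cvtColor(cv2.resize(im[y0:y0+140,x0:x0+280],(600,300)),cv2.COLOR_BGR2GRAY)
    print(n,[cv2.boundingRect(c) for c in blobs(red,15)],[cv2.boundingRect(c) for c in blobs(g<(52 if n=='scene' else 42),600)])
print(observe()['clock'],observe()['position'])
```

```text
scene [(355, 183, 15, 33), (317, 152, 42, 6)] [(242, 110, 55, 43), (377, 101, 77, 83)]
top [(284, 261, 49, 14), (281, 174, 13, 47)] [(233, 161, 75, 63), (81, 120, 67, 66)]
65.0 [ 0.49312114 -0.25747214  0.23679587]
```

Feed is shut, drain open, and both pots are where they were in the last viewed picture. Handing in.

```bash
python3 -c "
from cell import *
print(sign_off())"
```

```text
the job is handed in; nothing more can be done
None
```

I opened the drain, turned both empty black pots over onto the grid (only two were present), ran the feed, shut it again and handed the job in at about 65 s. I turned each pot in two steps over the tray's near edge and pressed it flat on the grid. The drain stayed open throughout.

- **First feed run, about 6 s:** the right-hand pot was shifted about 5 cm toward the robot some time between 44 s and 48.5 s. It stayed upright and on the grid, but I could not tell whether that interrupted the required 4 s.
- **Second feed run, about 5 s:** I ran the feed again because of that, and a scene picture taken near its end showed both pots unmoved.
- **Levers at the end:** in the images the drain lever lies along its pipe and the feed lever stands square to its pipe. The feed was pushed against its stop with about 16 N.
- **Pots at the end:** both stand mouth down, at about (0, +69) mm and (−50, −73) mm from the grid's centre, so they are inside the limits. I judged that they stand flat from the pictures, not from a measured angle.
- **Seedling:** it looked undisturbed in the pictures during the work. I did not measure it again at the end.
- **Disagreements:** an early attempt to turn the first pot failed because the pot slid in the grip, so I regripped it higher. The wrist-camera estimates of the held pot's tilt differed from the gripper-opening readings during that attempt. The tool also ended about 3° off vertical.

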